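Load the absorber plate into the detector bench

ROBOT

A 6-joint arm with a two-finger parallel gripper is mounted at the origin on the work surface. World frame = base frame: x ahead of the robot, y to its left, z up, the work surface at z = 0. Lengths are in mm, angles in rad, forces in N, time in s.
With the tool pointing down it reaches from about 300 to 750 mm from the base axis. Payload 8.5 kg.
Tool frame: the origin (TCP) lies midway between the tips of the shut fingers; the grasp point (between the pads) lies manip.grasp_offset behind it (manip.grasp_offset is the distance from the TCP to the grasp point, in mm); z points along the fingers, y is the direction in which the jaws open and shut (so a half turn about z gives the same grasp; the last joint's range is limited). The gripper opens to 85 mm and grips with 20 to 120 N. Pads are 22 mm wide; open, the fingers measure 114 mm over their backs; the gripper's body (76 mm by 85 mm) begins 54 mm behind the grasp point. The pads swing forward as they close: fully open they stand 13 mm farther back than shut.
Start: joints at [-1.445, 0.381, 1.297, -0, 1.464, -0.215], TCP at [183.826, -518.351, 231.322] pointing down, gripper open.
Joint ranges: [-3.11, 3.11], [-0.89, 2.33], [0.22, 2.48], [-1.42, 4.56], [0.17, 2.85], [-2.88, 2.88]. Speed limits (rad/s): [2.39, 2.39, 3.14, 3.14, 3.14, 3.14].

INTERFACE

Orientations are given as a unit quaternion [x, y, z, w].
In Python, from workcell import manip gives the robot as it stands. The module is installed in compiled form; this text tells all that it offers.
- The arm moves only by the tool arm_command, never from a script. Its argument "targets" is one flat list of numbers, 7 for each row, row after row: the opening, from 0 (shut) to 1 (fully open), then the shift along the tool's x, y, z in m, then the turn, a rotation vector about the tool's x, y, z in rad. In form: [gripper, x, y, z, rx, ry, rz, gripper, x, y, z, rx, ry, rz, ...]. A call has 1 to 10 rows; each row shifts and turns the commanded pose from where the row before left it, along the tool's axes as they then stand; what a row does not reach is not made up. A row lasts 1/12 s, in which the tool goes at most 41.7 mm and 7.16 degrees, less where a joint would pass 70% of its speed; a pose out of reach is approached as far as the arm can. A call with a gripper value outside its range is refused whole. The fingers move at their own pace and stop on an object; "newtons" is the grip in N (left out, the last holds). Time passes only in rows, so rows that do not move let the fingers close. It gives the time, the measured TCP pose, the force and the opening at its end, in the units of the state.
- manip.sense(): the state, without advancing time (a new reading comes with each control period).
- manip.capture(name): name is "scene" or "top" or "wrist"; returns the picture (384x512x3 uint8, red, green, blue); there is no depth.
- manip.camera_info(name): a dict with "camera_matrix" (3x3 intrinsics, pixels), "R" (3x3) and "t" (3): a world point X has camera coordinates R X + t. Camera axes: x right, y down, z forward; pixel columns grow to the right and rows downward; lengths in mm; the calibration is good to about 2 mm. The wrist camera is an equidistant fisheye: a pixel r from the principal point sees the ray r / f radians off the axis. A picture is of the moment at which its call begins: read the wrist's pose just before it. camera_info takes no time and is no camera call; for the wrist camera it gives the pose at the moment of the call.
- manip.close_job(): hands the job in, once; it reports no verdict.
Trained networks look in the newest picture that a camera, given by its name, has taken for a name from the list of things; names that differ only in an ending like _2 or _b are one class to them, and where a whole thing is asked for, a point or a joint stands for the part that bears it (a point fixed in the world has none). Each returns a list of dicts, best first, with "confidence" (0 to 1); they miss things now and then, are a little off and sometimes report something else, mostly with a low value. They report only what shows in the picture. A call takes as long as a camera call. They do not tell look-alikes from the thing itself.
- manip.search_frame(camera, query): "xyz" ([x, y, z] in mm, in world coordinates, good to about 4 mm: the middle of the surface that is visible of it).
- manip.cut_out(camera, query): "region" (384x512 bool, what is visible of it).
The state is a dict: "clock": time; "qpos": joint angles; "qvel": joint speeds; "joint_efforts": joint torques, N m; "position": TCP position; "ee_rot": TCP orientation; "force": force on the tool from outside, world axes, zero at the start; "torque": the same for the moment, N m; "finger_gap": finger opening in mm.
Only numpy, scipy, OpenCV 4.12 (cv2) and the standard library are available. Lean on these libraries where they do the work, as an engineer would, in place of code of your own. Each camera call takes 0.05 s, during which the arm holds its last target.

TASK

Load the orange absorber plate into the upright guides between the collimator and the blue detector. First lay it on the wooden sloping rest and let go of it, so that you can take it again by its upper end; then slide it down into the guides on end and press it gently, without ramming, until the stiff brass carriage under it is fully down on its stop, and let go. Leave the white plate and the other things on the bench where they are.

Things in the scene. Friction and masses are not known exactly. Their poses are not given: they have to be found in the camera images.
- plate: Orange aluminium absorber plate, 140 x 60 x 8 mm, 0.13 to 0.25 kg, loose. Origin at its centre; x along its length, y its width, z its thickness; the same either way round. It starts flat on a fixed cork bearer 110 x 36 mm, 30 mm high, lengthwise along it, so its long edges (60 mm apart) overhang the bearer and can be pinched from above.
- white_plate: A white plate of the same size lying on a like bearer; leave it alone. Origin and axes as the orange plate.
- rest: Sloping rest, fixed: wooden board 40 mm wide, 90 mm long, tilted 45 degrees, falling towards its +y, on a steel foot 100 x 150 x 8 mm. Origin on the table under its centre, z up. A lip 50 mm wide, 14 mm proud of the board, stops the plate's lower end; the plate's upper 58 mm overhang the board, free on both faces, up to 0.13 m high.
- rest_seat (a point): Where the plate's centre is when it lies on the sloping rest with its lower end against the lip: 78 mm above the table, over the rest's origin. The plate's length then runs down the slope, along (0, 0.707, -0.707) of the rest, its width along the rest's x, and its upper face looks along (0, 0.707, 0.707) of the rest.
- holder: Detector bench, fixed: aluminium base 130 x 360 x 12 mm. Origin on the table midway between two dark steel upright channels at x = +-35 mm, z up, beam along y. The channels take the plate on end: length upright, width along x, thickness along y. Blue detector on the -y side from y = -45 to -234 mm, grey collimator on the +y side from 40 to 91 mm, both at most 110 mm high.
- guide_mouth (a point): Centre of the slot's mouth, 115 mm above the table. The slot between the channels is 63 mm (holder's x) by 10 mm (its y); a flared lead-in over the top 12 mm is 5 mm wider on every side at the mouth.
- plate_home (a point): Where the plate's centre is when it is fully home: in the middle of the slot, 100 mm above the table (its lower end is then 30 mm and its upper end 170 mm high).
- carriage (a joint): The brass block (38 x 24 mm) between the channels on which the plate's lower end stands. 0 = up (its top 55 mm above the table), 0.025 m = fully down on its stop (30 mm). It starts up or a few mm down, is held by friction of about 9 N, does not sink under the plate's weight and stays where it is pushed.
- pot: Grey source pot, 80 mm across and 100 mm high, loose bystander. Origin at the centre of its underside.
- meter: Yellow hand-held meter lying flat, 150 x 75 x 34 mm, loose bystander. Origin at the centre of its underside.
- bottle: Bottle, 60 mm across and 130 mm high, loose bystander. Origin at the centre of its underside.
- driver: Green screwdriver lying on the table, loose bystander.
Things that resemble listed ones, but are neither listed nor needed, are in the scene too. There is more than one size of the plate; the one meant has the size given above.

How it is judged (in metres and radians):
On the way, in this order (a step that is already met when the one before it is completed fails the run):
1. the orange plate lies on the sloping rest, at rest and let go (distance between plate and rest_seat below 0.025 m and angle between plate's own x axis and vertical above 0.6 rad and angle between the y axis of plate and the x axis of rest, either way round below 0.25 rad and contact force between plate and the fingers below 0.1 N and contact force between plate and rest above 0.3 N and linear speed of plate below 0.02 m/s), for 0.2 s.
2. the orange plate stands in the guides with the carriage fully down (distance between plate and plate_home below 0.006 m and value of joint carriage above 0.0225 m), for 0.1 s.
At the end, for the whole second after the job is handed in: Orange plate let go, on end in the guides: centre within 6 mm of home, upright within 0.08 rad, faces square to the beam within 0.12 rad, carriage at least 22.5 of its 25 mm down. White plate within 15 mm, pot, meter, bottle and screwdriver within 30 mm of their starts (all of step 2 and angle between the x axis of plate and the z axis of holder, either way round below 0.08 rad and angle between the z axis of plate and the y axis of holder, either way round below 0.12 rad and contact force between plate and the fingers below 0.1 N and linear speed of plate below 0.04 m/s and distance of white_plate from where it was at the start of the episode below 0.015 m and distance of each of pot, meter, bottle, driver from where it was at the start of the episode below 0.03 m); the robot touches nothing.
It fails at once if the plate is rammed into the detector bench with more than 60 N (contact force between plate and holder above 60 N).
It fails at once if the white plate is moved by more than 30 mm (distance of white_plate from where it was at the start of the episode above 0.03 m).
It also fails if it takes over 54 s, if anything falls off the work surface, if the arm or the gripper's body presses on something with over 40 N, if the wrist force passes 120 N, or if a joint passes its speed limit or range.

## Working session

There is one attempt and no reset: what is moved stays moved. The work goes in short steps, Python scripts to look and compute and a tool call to move; the robot and the scene stay as the last step left them, time stands still between calls to the robot, and variables do not carry over. Pictures are saved under pics/ and viewed, and the job is handed in when it is done.

Besides the shell and the picture viewer there is one more tool, called after "Call:" as a command line: name --argument value ..., lists and objects as JSON in quotes. arm_command: Moves the arm, as the interface text tells. Its arguments: {"type":"object","properties":{"targets":{"type":"array","items":{"type":"number"}},"newtons":{"type":"number"}},"required":["targets"]}

```bash
mkdir -p pics; ls; python3 - <<'E'
from workcell import manip
import cv2
print(manip.sense()); print(manip.grasp_offset)
for n in ["scene","top","wrist"]:
    im=manip.capture(n); cv2.imwrite(f"pics/{n}0.png",im[:,:,::-1])
    print(n,manip.camera_info(n))
    if n=="wrist": continue
    for q in ["plate","white_plate","rest","holder","carriage","pot","meter","bottle"]:
        print(q,[(([round(float(v)) for v in d["xyz"]]),round(d["confidence"],2)) for d in manip.search_frame(n,q)])
print(manip.sense()["clock"])
E
```

```text
pics
{'clock': 0.0, 'qpos': array([-1.44528189e+00,  3.81207580e-01,  1.29826694e+00,  1.13522337e-05,
        1.46356800e+00, -2.15263470e-01]), 'qvel': array([ 0.00150406,  0.00145495, -0.00085251, -0.00133135, -0.00052031,
       -0.00120783]), 'joint_efforts': array([ 2.56958221e-03, -4.48461628e+01, -2.31273383e+01,  1.28401848e-05,
        4.79355891e-03,  8.12373369e-08]), 'position': array([ 183.80408005, -518.07473574,  230.70346643]), 'ee_rot': array([ 9.85518733e-01,  1.69565037e-01,  3.81575083e-05, -7.23950403e-04]), 'force': array([-0.0524888 , -0.9650675 , -0.40103157]), 'torque': array([-0.01047173, -0.05426533,  0.0396332 ]), 'finger_gap': 85.81255507617168}
18.700000000000003
scene {'camera_matrix': array([[422.25720412,   0.        , 249.0866203 ],
       [  0.        , 422.25720412, 194.04450612],
       [  0.        ,   0.        ,   1.        ]]), 'R': array([[-0.01955325,  0.99979766, -0.00472273],
       [ 0.50574531,  0.00581601, -0.86266323],
       [-0.86246122, -0.01925637, -0.5057567 ]]), 't': array([-117.36421209, -181.31596607, 1588.2450537 ])}
plate [(
[... 780 characters left out ...]
 0.26), ([375, -233, 36], 0.19)]
white_plate [([497, 263, 39], 0.58)]
rest [([487, 57, 9], 0.78), ([599, -304, 31], 0.54)]
holder [([596, -301, 35], 0.57)]
carriage [([600, -255, 49], 0.53)]
pot [([694, 113, 82], 0.84)]
meter [([373, -236, 34], 0.88)]
bottle [([775, 1, 87], 0.77), ([603, -306, 35], 0.66)]
wrist {'camera_matrix': array([[297.31863964,   0.        , 257.87886562],
       [  0.        , 297.31863964, 195.01898504],
       [  0.        ,   0.        ,   1.        ]]), 'R': array([[ 0.33491505, -0.9422461 ,  0.002049  ],
       [-0.90662158, -0.32165871,  0.27308054],
       [-0.25664999, -0.09331645, -0.96198899]]), 't': array([-550.38613689,  -34.57198211,  377.97149132])}
0.95
```

View pics/scene0.png

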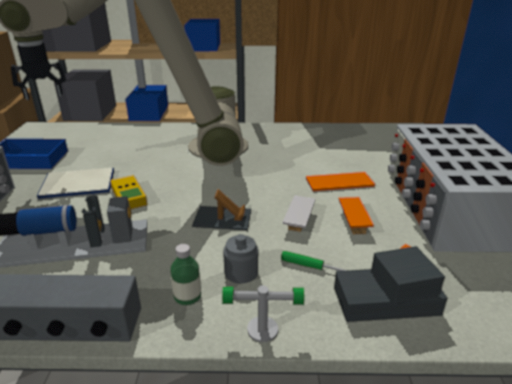

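View pics/top0.png

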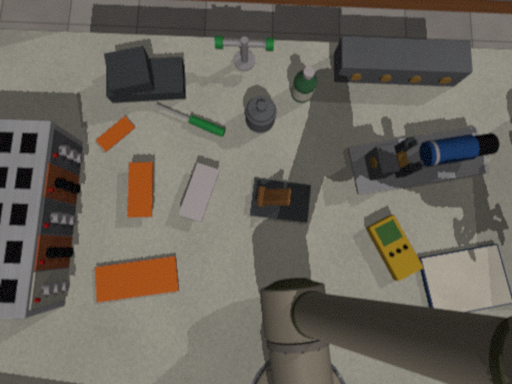

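View pics/wrist0.png

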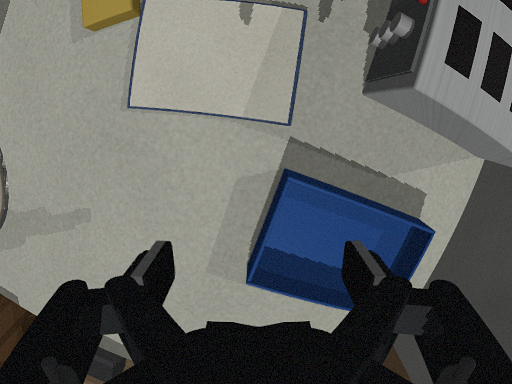

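```bash
python3 - <<'E'
import cv2,numpy as np
t=cv2.imread("pics/top0.png"); s=cv2.imread("pics/scene0.png")
up=lambda im,r0,r1,c0,c1,k:cv2.resize(im[r0:r1,c0:c1],None,fx=k,fy=k,interpolation=cv2.INTER_CUBIC)
cv2.imwrite("pics/t_hold.png",up(t,120,200,340,500,5))
cv2.imwrite("pics/t_rest.png",up(t,150,230,110,320,3.8))
a=up(s,180,260,0,160,5); cv2.imwrite("pics/s_hold.png",a)
cv2.imwrite("pics/s_rest.png",up(s,170,250,180,390,3.8))
E
```

```text
(no output)
```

View pics/t_hold.png

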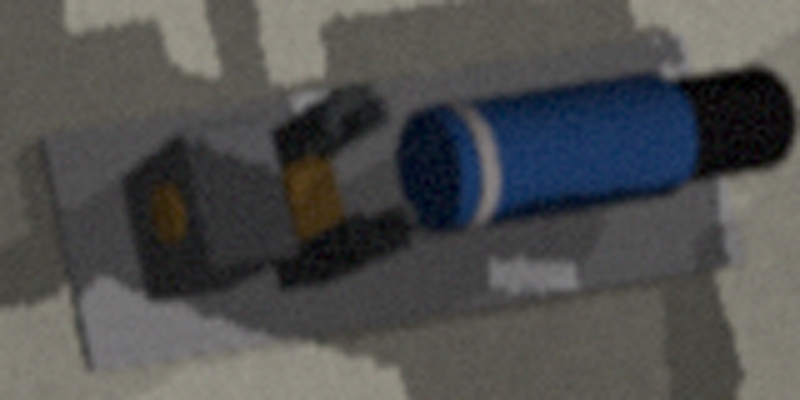

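View pics/t_rest.png

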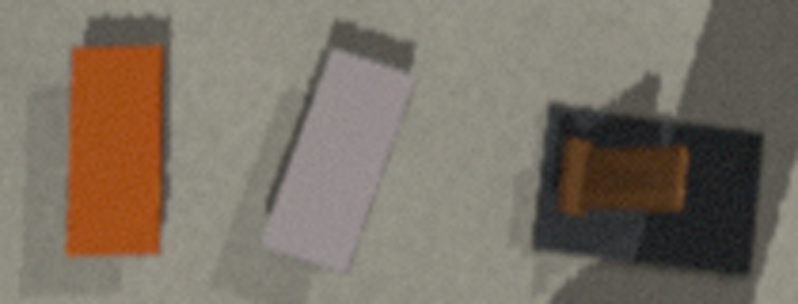

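View pics/s_hold.png

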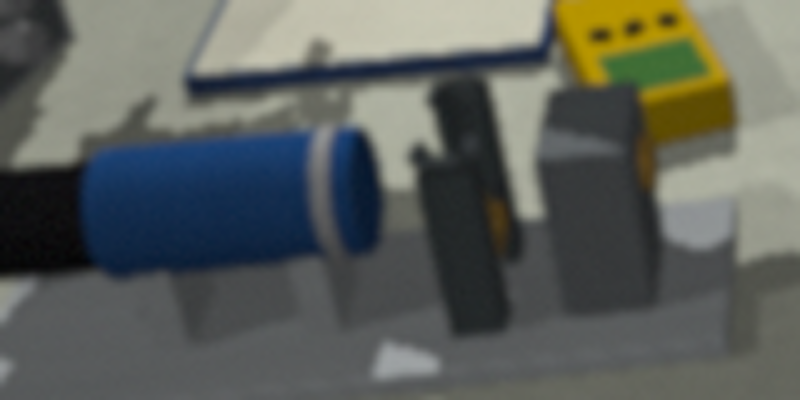

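View pics/s_rest.png

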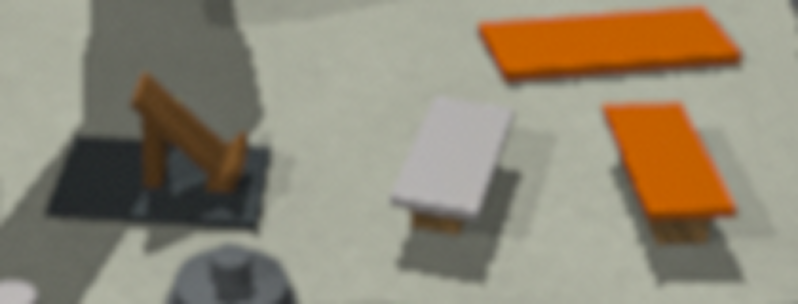

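```bash
cat > h.py <<'E'
from workcell import manip
import cv2,numpy as np
from scipy.spatial.transform import Rotation as Rn
from scipy.optimize import least_squares
def proj(ci,X,fish=False):
    K=ci["camera_matrix"];c=np.atleast_2d(X)@ci["R"].T+ci["t"]
    if fish:
        r=np.hypot(c[:,0],c[:,1]);th=np.arctan2(r,c[:,2]);k=th/np.maximum(r,1e-9)
        n=c[:,:2]*k[:,None]
    else: n=c[:,:2]/c[:,2:]
    return n*K[0,0]+K[:2,2]
def ray(ci,uv,fish=False):
    K=ci["camera_matrix"];n=(np.atleast_2d(uv)-K[:2,2])/K[0,0]
    if fish:
        th=np.hypot(n[:,0],n[:,1]);d=np.c_[n*(np.sinc(th/np.pi)**1)[:,None],np.cos(th)]
    else: d=np.c_[n,np.ones(len(n))]
    return -ci["R"].T@ci["t"], d@ci["R"]
def atz(ci,uv,z,fish=False):
    o,d=ray(ci,uv,fish); return o+d*((z-o[2])/d[:,2])[:,None]
def snap(cam,name):
    ci=manip.camera_info(cam); im=manip.capture(cam); cv2.imwrite(f"pics/{name}.png",im[:,:,::-1])
    import pickle; pickle.dump(ci,open(f"pics/{name}.pkl","wb")); return ci,im
def fitrect(ci,uv,XYZ,fish=False,p0=(500,0,0)):
    """pose x,y,yaw from pixels and body points"""
    XYZ=np.array(XYZ,float);uv=np.array(uv,float)
    def W(p):
        c,s=np.cos(p[2]),np.sin(p[2]); return np.c_[p[0]+c*XYZ[:,0]-s*XYZ[:,1],p[1]+s*XYZ[:,0]+c*XYZ[:,1],XYZ[:,2]]
    f=lambda p:(proj(ci,W(p),fish)-uv).ravel()
    r=least_squares(f,p0,x_scale=[100,100,1]); return r.x,np.abs(r.fun).max()
def pose():
    s=manip.sense(); return s["clock"],s["position"],Rn.from_quat(s["ee_rot"]).as_matrix(),s
def plan(p,R=None):
    """from the current pose: tool shift (mm) in present tool axes, and rotvec in tool axes"""
    t,p0,R0,s=pose(); d=R0.T@(np.array(p)-p0)
    print("t",round(t,2),"p",p0.round(1),"shift mm",d.round(1),"| rotvec",None if R is None else Rn.from_matrix(R0.T@R).as_rotvec().round(4))
    print("force",s["force"].round(1),"gap",round(s["finger_gap"],1),"q",s["qpos"].round(2))
E
python3 - <<'E'
from h import *
T=manip.camera_info("top");S=manip.camera_info("scene");w=manip.camera_info("wrist")
_,p,R,_=pose(); o=-w["R"].T@w["t"]; print("cam in tool",R.T@(o-p),"axes",(R.T@w["R"].T).round(3), "wcam",o)
# top zoom coords
def z(pts,r0,c0,k): return [[c0+(u+.5)/k-.5,r0+(v+.5)/k-.5] for u,v in pts]
base=z([(42,142),(92,368)],120,340,5)
# holder +y end corners: (+-65,180)? image left = +y ; top = +x
print("hold", atz(T,z([(42,142),(92,368),(665,32),(740,262)],120,340,5),12).round(0))
print("rest foot",atz(T,z([(551,105),(534,248),(762,133),(748,274)],150,110,3.8),8).round(0))
print("plate",atz(T,z([(73,46),(66,255),(162,45),(160,254)],150,110,3.8),38).round(0))
for nm,uv,XY in [("rest",z([(551,105),(534,248),(762,133),(748,274)],150,110,3.8),[(50,75,8),(-50,75,8),(50,-75,8),(-50,-75,8)]),
 ("plate",z([(73,46),(66,255),(162,45),(160,254)],150,110,3.8),[(70,30,38),(-70,30,38),(70,-30,38),(-70,-30,38)])]:
    print(nm,fitrect(T,uv,XY))
E
```

```text
cam in tool [  70.35967682   -0.41601716 -142.84549237] axes [[ 0.001 -0.962 -0.273]
 [ 1.     0.     0.002]
 [-0.002 -0.273  0.962]] wcam [ 249.99527449 -494.44861257  374.17309116]
hold [[ 634. -126.   12.]
 [ 513. -150.   12.]
 [ 708. -468.   12.]
 [ 581. -499.   12.]]
rest foot [[547. 121.   8.]
 [448. 130.   8.]
 [532. -25.   8.]
 [435. -16.   8.]]
plate [[571. 443.  38.]
 [431. 435.  38.]
 [574. 384.  38.]
 [434. 375.  38.]]
rest (array([ 4.90601331e+02,  5.25340917e+01, -9.41620623e-02]), np.float64(0.7279718148703864))
plate (array([5.02581845e+02, 4.09219448e+02, 5.79114417e-02]), np.float64(0.25372163720984986))
```

```bash
python3 - <<'E'
from h import *
plan([540,-275,300])
E
```

```text
t 0.95 p [ 183.8 -518.4  231.3] shift mm [ 417.  -110.3  -68.7] | rotvec None
force [-0.9 -0.2 -0.4] gap 85.6 q [-1.45  0.38  1.3   0.    1.46 -0.22]
```

Call:
arm_command --targets '[1,0.035,-0.009,-0.006,0,0,0,1,0.035,-0.009,-0.006,0,0,0,1,0.035,-0.009,-0.006,0,0,0,1,0.035,-0.009,-0.006,0,0,0,1,0.035,-0.009,-0.006,0,0,0,1,0.035,-0.009,-0.006,0,0,0,1,0.035,-0.009,-0.006,0,0,0,1,0.035,-0.009,-0.006,0,0,0,1,0.035,-0.009,-0.006,0,0,0,1,0.035,-0.009,-0.006,0,0,0]'

```text
clock: 1.78
position: [484.9, -315.2, 291.7]
ee_rot: [0.986, 0.17, 0.0, 0.0]
force: [-0.5, -0.6, -0.5]
finger_gap: 85.1
```

Call:
arm_command --targets '[1,0.035,-0.01,-0.005,0,0,0,1,0.03,-0.01,-0.004,0,0,0,1,0,0,0,0,0,0]'

```text
clock: 2.03
position: [541.7, -272.4, 300.7]
ee_rot: [0.985, 0.172, 0.001, -0.0]
force: [0.2, 0.2, -0.3]
finger_gap: 85.2
```

```bash
python3 - <<'E'
from h import *
plan([540,-275,300])
ci,im=snap("wrist","w_hold")
m=manip.search_frame("wrist","carriage"); print(m)
E
```

```text
t 2.03 p [ 541.7 -272.4  300.7] shift mm [-2.5  1.9  0.7] | rotvec None
force [ 0.2  0.2 -0.3] gap 85.2 q [-0.66  0.45  0.99  0.    1.7   0.56]
[{'xyz': [603.1, -256.6, 48.0], 'confidence': 0.6}, {'xyz': [608.7, -303.4, 47.4], 'confidence': 0.24}]
```

View pics/w_hold.png

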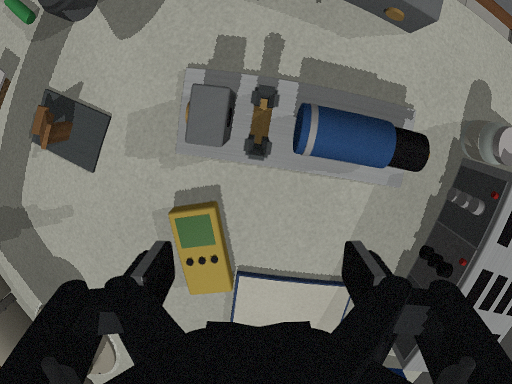

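```bash
python3 - <<'E'
import cv2
s=cv2.imread("pics/w_hold.png")
cv2.imwrite("pics/w_hold_z.png",cv2.resize(s[55:195,160:320],None,fx=5,fy=5,interpolation=cv2.INTER_CUBIC)[:600])
E
```

```text
(no output)
```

View pics/w_hold_z.png

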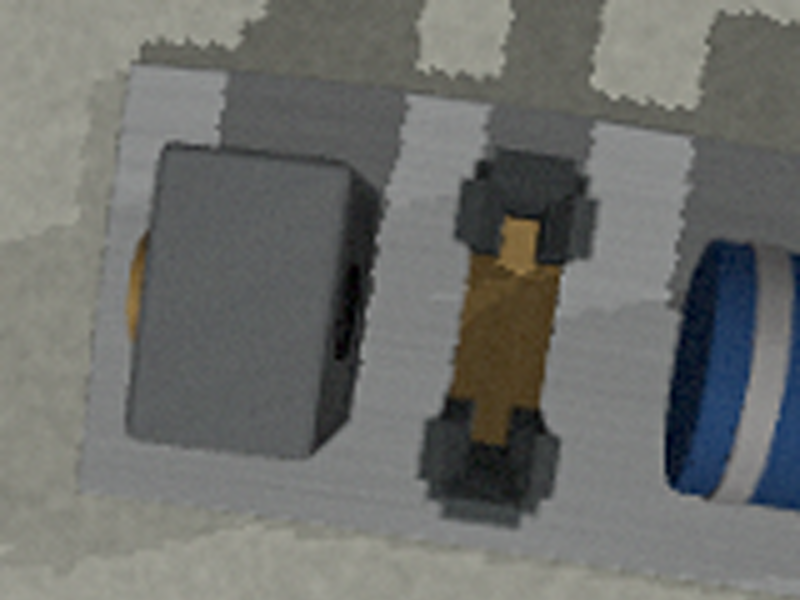

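```bash
python3 - <<'E'
from h import *
import pickle
ci=pickle.load(open("pics/w_hold.pkl","rb"))
def z(pts): return [[160+(u+.5)/5-.5,55+(v+.5)/5-.5] for u,v in pts]
b=atz(ci,z([(133,66),(690,130),(80,490),(800,595)]),12,True);print("base",b.round(1))
for i,j,n in [(0,1,"+x edge"),(2,3,"-x edge"),(2,0,"end")]:
    d=b[i]-b[j]; print(n,np.arctan2(-d[0],d[1]) if n!="end" else np.arctan2(-d[1],-d[0]))
c=atz(ci,z([(165,143),(350,162),(128,437),(312,458)]),110,True);print("coll",c.round(1))
print("chan centres",atz(ci,z([(527,205),(490,462),(508,333)]),115,True).round(1))
# overlay for candidate
E
```

```text
base [[ 638.5 -127.5   12. ]
 [ 673.  -286.2   12. ]
 [ 513.7 -152.3   12. ]
 [ 556.3 -366.4   12. ]]
+x edge 0.21398083645584925
-x edge 0.1967188775041002
end 0.1964034263457285
coll [[ 616.7 -168.1  110. ]
 [ 625.3 -209.4  110. ]
 [ 550.4 -181.4  110. ]
 [ 559.4 -223.4  110. ]]
chan centres [[ 628.9 -249.6  115. ]
 [ 572.5 -261.4  115. ]
 [ 600.8 -255.3  115. ]]
```

```bash
cat >> h.py <<'E'
def down(yaw):
    c,s=np.cos(yaw),np.sin(yaw); return np.array([[c,s,0],[s,-c,0],[0,0,-1.]])
E
python3 - <<'E'
from h import *
plan([440,55,300],down(0.058))
E
```

```text
t 2.13 p [ 538.7 -275.3  300.1] shift mm [ 1.800e+01 -3.442e+02  1.000e-01] | rotvec [-1.000e-04  4.000e-04  2.848e-01]
force [ 0.2 -0.5  0.5] gap 85.2 q [-0.67  0.45  0.99 -0.    1.7   0.56]
```

Call:
arm_command --targets '[1,0.002,-0.034,0,0,0,0,1,0.002,-0.034,0,0,0,0,1,0.002,-0.034,0,0,0,0,1,0.002,-0.034,0,0,0,0,1,0.002,-0.034,0,0,0,0,1,0.002,-0.034,0,0,0,0,1,0.002,-0.034,0,0,0,0,1,0.002,-0.034,0,0,0,0,1,0.002,-0.034,0,0,0,0,1,0.002,-0.034,0,0,0,0]'

```text
clock: 2.97
position: [442.2, 51.5, 300.3]
ee_rot: [0.986, 0.168, -0.0, 0.0]
force: [0.7, 1.0, 0.9]
finger_gap: 85.8
```

Call:
arm_command --targets '[1,0,0,0,0,0,0.095,1,0,0,0,0,0,0.095,1,0,0,0,0,0,0.095,1,0,0,0,0,0,0]'

```text
clock: 3.3
position: [443.0, 50.4, 300.3]
ee_rot: [1.0, 0.026, -0.0, 0.0]
force: [-1.1, -0.7, -0.3]
finger_gap: 85.4
```

```bash
python3 - <<'E'
from h import *
ci,im=snap("wrist","w_rest")
plan([440,409,250],down(0.058))
cv2.imwrite("pics/w_rest_z.png",cv2.resize(im[40:190,140:300,::-1],None,fx=4,fy=4,interpolation=cv2.INTER_CUBIC))
E
```

```text
t 3.35 p [443.   50.4 300.3] shift mm [  17.1 -358.2   50.2] | rotvec [ 0.0002  0.0001 -0.0018]
force [-0.1 -0.6 -0.4] gap 85.5 q [-0.15  0.15  1.42 -0.    1.57  1.36]
```

View pics/w_rest.png

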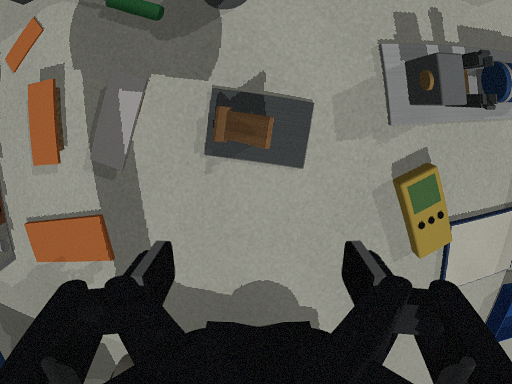

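View pics/w_rest_z.png

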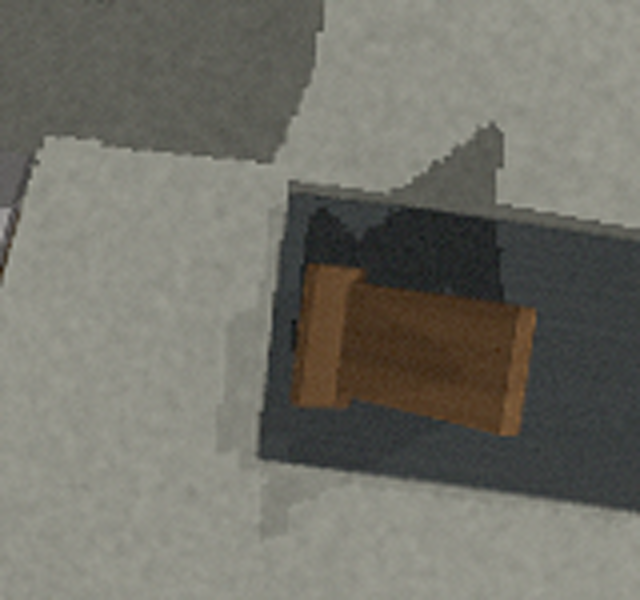

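```bash
python3 - <<'E'
from h import *
import pickle
ci=pickle.load(open("pics/w_rest.pkl","rb"))
z=lambda u,v:[140+(u+.5)/4-.5,40+(v+.5)/4-.5]
uv=[z(289,182),z(260,458),[313,101],[303,167]]
p,e=fitrect(ci,uv,[(50,75,8),(-50,75,8),(50,-75,8),(-50,-75,8)],True,(490,52,-.09));print(p,e)
# check: board features
c,s=np.cos(p[2]),np.sin(p[2]);A=np.array([[c,-s,0],[s,c,0],[0,0,1]]);o=np.array([p[0],p[1],0])
print(atz(ci,uv,8,True).round(1))
seat=o+[0,0,78]
im=cv2.imread("pics/w_rest.png")
def line(pts,col):
    q=proj(ci,np.array([o+A@np.array(x) for x in pts]),True)
    big.append((q,col))
big=[]
line([(50,75,8),(-50,75,8),(-50,-75,8),(50,-75,8),(50,75,8)],(0,255,0))
d=np.array([0,.7071,-.7071]);n=np.array([0,.7071,.7071]);C=np.array([0,0,78.])
# board top surface: plate underside = C-4n ; from lip at +70 to -20ish ; width 40
pts=[C-4*n+d*a+np.array([b,0,0]) for a,b in [(70,20),(70,-20),(-12,-20),(-12,20),(70,20)]]
line(pts,(255,255,0))
Z=cv2.resize(im[40:190,140:340],None,fx=4,fy=4,interpolation=cv2.INTER_CUBIC)
for q,col in big:
    q=((q-[140,40]+.5)*4-.5).round().astype(int); cv2.polylines(Z,[q.reshape(-1,1,2)],False,col,1)
cv2.imwrite("pics/w_rest_o.png",Z)
E
```

```text
[ 4.93484072e+02  5.22208655e+01 -8.68271203e-02] 1.225812119138709
[[551.6 122.5   8. ]
 [449.  129.8   8. ]
 [536.3 -25.5   8. ]
 [437.  -17.9   8. ]]
```

View pics/w_rest_o.png

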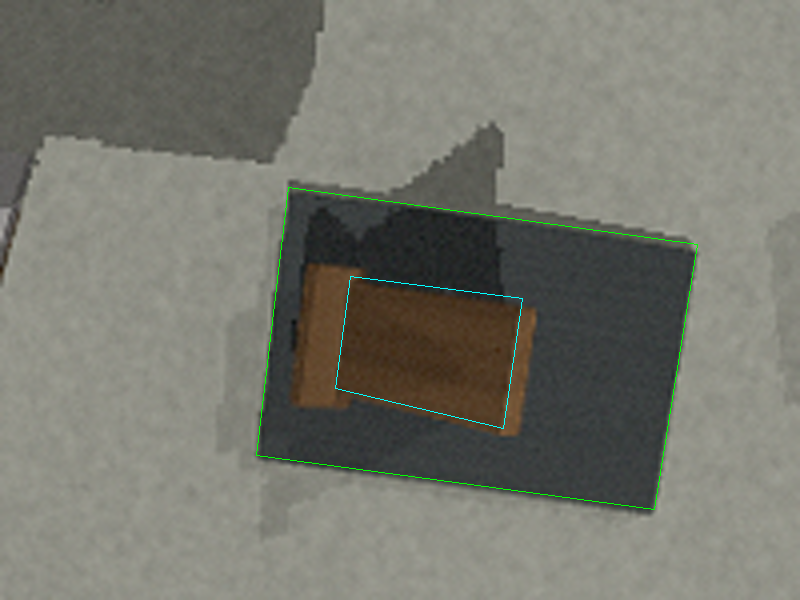

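Call:
arm_command --targets '[1,0.002,-0.036,0.005,0,0,0,1,0.002,-0.036,0.005,0,0,0,1,0.002,-0.036,0.005,0,0,0,1,0.002,-0.036,0.005,0,0,0,1,0.002,-0.036,0.005,0,0,0,1,0.002,-0.036,0.005,0,0,0,1,0.002,-0.036,0.005,0,0,0,1,0.002,-0.036,0.005,0,0,0,1,0.002,-0.036,0.005,0,0,0,1,0.002,-0.036,0.005,0,0,0,1,0,0,0,0,0,0]'

```text
invalid input
```

Eleven rows; sending ten.

Call:
arm_command --targets '[1,0.002,-0.036,0.005,0,0,0,1,0.002,-0.036,0.005,0,0,0,1,0.002,-0.036,0.005,0,0,0,1,0.002,-0.036,0.005,0,0,0,1,0.002,-0.036,0.005,0,0,0,1,0.002,-0.036,0.005,0,0,0,1,0.002,-0.036,0.005,0,0,0,1,0.002,-0.036,0.005,0,0,0,1,0.002,-0.036,0.005,0,0,0,1,0,0,0,0,0,0]'

```text
clock: 4.18
position: [442.6, 379.5, 253.4]
ee_rot: [1.0, 0.031, -0.001, -0.0]
force: [0.1, 0.5, -0.8]
finger_gap: 85.5
```

```bash
python3 - <<'E'
from h import *
ci,im=snap("wrist","w_plate")
plan([503,409,15.5],down(0.058))
cv2.imwrite("pics/w_plate_z.png",cv2.resize(im[20:220,150:400,::-1],None,fx=3,fy=3,interpolation=cv2.INTER_CUBIC))
E
```

```text
t 4.23 p [443.  377.2 253.9] shift mm [ 62.3 -28.2 238.3] | rotvec [0.0008 0.0018 0.0034]
force [-0.5 -1.3 -0.2] gap 85.7 q [0.5  0.42 1.16 0.   1.56 2.01]
```

View pics/w_plate_z.png

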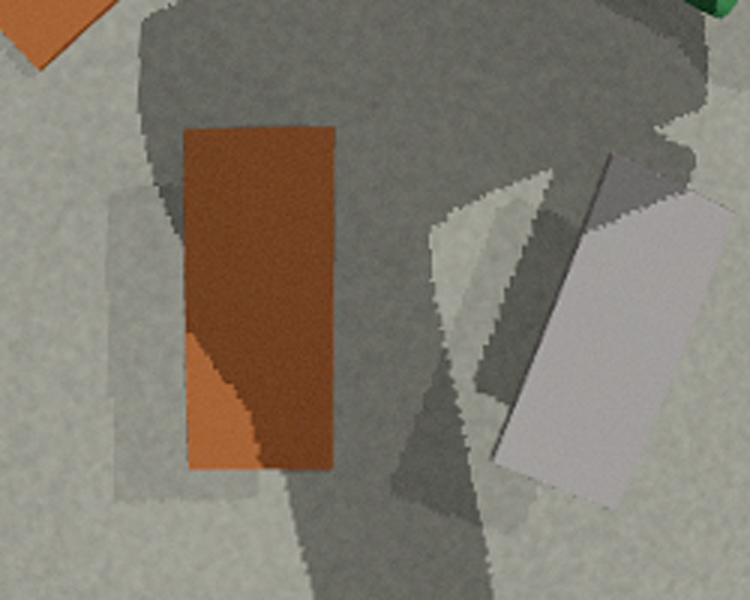

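```bash
python3 - <<'E'
from h import *
import pickle
ci=pickle.load(open("pics/w_plate.pkl","rb"))
z=lambda u,v:[150+(u+.5)/3-.5,20+(v+.5)/3-.5]
p,e=fitrect(ci,[z(184,128),z(188,469),z(335,126),z(333,469)],[(70,30,38),(-70,30,38),(70,-30,38),(-70,-30,38)],True,(502,409,.058));print(p,e)
plan([p[0],p[1],15.5],down(p[2]))
E
```

```text
[5.03295698e+02 4.09601946e+02 5.81380380e-02] 0.2175619564374145
t 4.23 p [443.  377.2 253.9] shift mm [ 62.7 -28.8 238.3] | rotvec [0.0008 0.0018 0.0033]
force [-0.5 -1.3 -0.2] gap 85.7 q [0.5  0.42 1.16 0.   1.56 2.01]
```

Call:
arm_command --targets '[1,0.016,-0.007,0.03,0,0,0,1,0.016,-0.007,0.03,0,0,0,1,0.016,-0.007,0.03,0,0,0,1,0.015,-0.008,0.03,0,0,0,1,0,0,0.03,0,0,0,1,0,0,0.03,0,0,0,1,0,0,0.02,0,0,0,1,0,0,0,0,0,0]'

```text
clock: 4.9
position: [503.4, 405.4, 51.1]
ee_rot: [1.0, 0.028, -0.004, 0.002]
force: [0.2, 0.3, -1.2]
finger_gap: 85.2
```

```bash
python3 - <<'E'
from h import *
plan([503.3,409.6,15.5],down(.058))
E
```

```text
t 4.9 p [503.4 405.4  51.1] shift mm [ 0.4 -4.3 35.6] | rotvec [ 0.0038  0.0074 -0.0019]
force [ 0.2  0.3 -1.2] gap 85.2 q [ 0.5   0.71  1.24 -0.    1.19  2.01]
```

Call:
arm_command --targets '[1,0,-0.002,0.015,0,0,0,1,0,0,0.015,0,0,0,1,0,0,0.006,0,0,0,1,0,0,0,0,0,0]'

```text
clock: 5.23
position: [504.7, 409.2, 19.4]
ee_rot: [1.0, 0.028, -0.0, 0.0]
force: [-0.2, -0.4, -0.3]
finger_gap: 85.8
```

```bash
python3 - <<'E'
from h import *
plan([503.3,409.6,15.5],down(.058))
E
```

```text
t 5.23 p [504.7 409.2  19.4] shift mm [-1.4 -0.5  3.9] | rotvec [ 0.0005  0.0008 -0.0021]
force [-0.2 -0.4 -0.3] gap 85.8 q [ 0.5   0.75  1.26 -0.    1.12  2.01]
```

Call:
arm_command --targets '[1,-0.001,0,0.008,0,0,0,0,0,0,0,0,0,0,0,0,0,0,0,0,0,0,0,0,0,0,0,0,0,0,0,0,0,0,0,0,0,0,0,0,0,0]' --newtons 60

```text
clock: 5.73
position: [503.9, 410.2, 12.4]
ee_rot: [1.0, 0.028, 0.001, -0.0]
force: [-0.6, -1.4, 5.6]
finger_gap: 58.5
```

Call:
arm_command --targets '[0,0,0,0,0,0,0,0,0,0,-0.01,0,0,0,0,0,0,-0.02,0,0,0,0,0,0,-0.03,0,0,0,0,0,0,-0.03,0,0,0,0,0,0,-0.03,0,0,0,0,0,0,-0.03,0,0,0,0,0,0,-0.03,0,0,0,0,0,0,-0.03,0,0,0,0,0,0,0,0,0,0]'

```text
clock: 6.57
position: [504.7, 411.0, 228.5]
ee_rot: [1.0, 0.028, 0.005, -0.003]
force: [0.5, -0.8, -0.6]
finger_gap: 58.5
```

```bash
cat >> h.py <<'E'
REST=np.array([491,52,0.]);RY=-0.09
c_,s_=np.cos(RY),np.sin(RY);A_=np.array([[c_,-s_,0],[s_,c_,0],[0,0,1.]])
dR=A_@[0,.7071,-.7071];nR=A_@[0,.7071,.7071];xR=A_@[1.,0,0]
SEAT=REST+[0,0,78]
RP=np.c_[dR,xR,-nR]
E
python3 - <<'E'
from h import *
c=np.array([0,0,-21.6])
tgt=SEAT-RP@c+nR*70-dR*5
print(tgt)
plan(tgt,RP)
plan(tgt,down(np.pi/2-.09))
E
```

```text
[493.7582055  82.5639369 115.75914  ]
t 6.57 p [504.7 411.  228.5] shift mm [-30.5 327.8 110.9] | rotvec [-0.5549 -0.6569 -1.3478]
force [ 0.5 -0.8 -0.6] gap 58.5 q [0.5  0.56 1.   0.   1.57 2.02]
t 6.57 p [504.7 411.  228.5] shift mm [-30.5 327.8 110.9] | rotvec [ 0.003  -0.0117 -1.4247]
force [ 0.5 -0.8 -0.6] gap 58.5 q [0.5  0.56 1.   0.   1.57 2.02]
```

Call:
arm_command --targets '[0,0,0.02,0,0,0,-0.12,0,0,0.02,0,0,0,-0.12,0,0,0.02,0,0,0,-0.12,0,0,0.02,0,0,0,-0.12,0,0,0.02,0,0,0,-0.12,0,0,0,0,0,0,-0.12,0,0,0,0,0,0,-0.12,0,0,0,0,0,0,-0.12,0,0,0,0,0,0,-0.12,0,0,0,0,0,0,-0.12]'

```text
clock: 7.4
position: [531.8, 315.6, 220.8]
ee_rot: [0.808, 0.59, -0.001, -0.0]
force: [-0.5, 0.5, -2.6]
finger_gap: 58.6
```

Call:
arm_command --targets '[0,0,0,0,0,0,-0.12,0,0,0,0,0,0,-0.104,0,0,0,0,0,0,0]'

```text
clock: 7.65
position: [531.8, 315.7, 220.9]
ee_rot: [0.737, 0.676, -0.001, -0.0]
force: [0.8, 0.3, -2.0]
finger_gap: 58.5
```

```bash
python3 - <<'E'
from h import *
c=np.array([0,0,-21.6])
tgt=SEAT-RP@c+nR*70-dR*5
plan(tgt,RP)
E
```

```text
t 7.65 p [531.8 315.7 220.9] shift mm [-235.5  -17.5  105.2] | rotvec [ 0.    -0.785  0.003]
force [ 0.8  0.3 -2. ] gap 58.5 q [0.34 0.51 1.11 0.   1.52 0.43]
```

Call:
arm_command --targets '[0,-0.03,-0.002,0,0,0,0,0,-0.03,-0.002,0,0,0,0,0,-0.03,-0.002,0,0,0,0,0,-0.03,-0.002,0,0,0,0,0,-0.03,-0.002,0,0,0,0,0,-0.03,-0.002,0,0,0,0,0,-0.03,-0.003,0,0,0,0,0,-0.025,-0.003,0,0,0,0,0,0,0,0,0,-0.1,0,0,0,0,0,0,-0.1,0]'

```text
clock: 8.48
position: [493.0, 80.4, 222.0]
ee_rot: [0.738, 0.667, -0.075, 0.069]
force: [0.9, 0.4, -1.8]
finger_gap: 58.9
```

Call:
arm_command --targets '[0,0,0,0,0,-0.1,0,0,0,0,0,0,-0.1,0,0,0,0,0,0,-0.1,0,0,0,0,0,0,-0.1,0,0,0,0,0,0,-0.1,0,0,0,0,0,0,-0.085,0,0,0,0,0,0,0,0]'

```text
clock: 9.07
position: [492.4, 84.7, 219.3]
ee_rot: [0.682, 0.623, -0.284, 0.258]
force: [-0.3, -0.2, -3.1]
finger_gap: 59.1
```

```bash
python3 - <<'E'
from h import *
c=np.array([0,0,-21.6])
tgt=SEAT-RP@c+nR*70-dR*5
plan(tgt,RP)
snap("wrist","w_pre")
snap("scene","s_pre")
E
```

```text
t 9.07 p [492.4  84.7 219.3] shift mm [72.   1.8 74.4] | rotvec [-0.002   0.0031  0.0009]
force [-0.3 -0.2 -3.1] gap 59.1 q [ 0.28  0.5   1.37 -0.72  1.61  0.46]
```

View pics/s_pre.png

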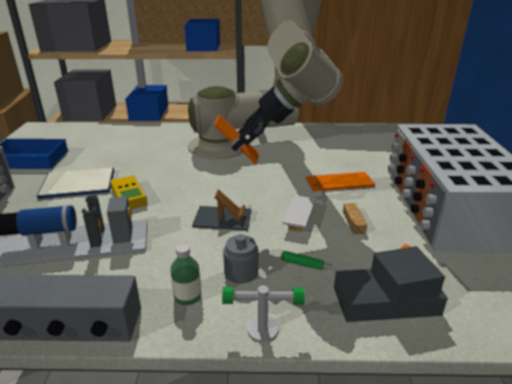

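View pics/w_pre.png

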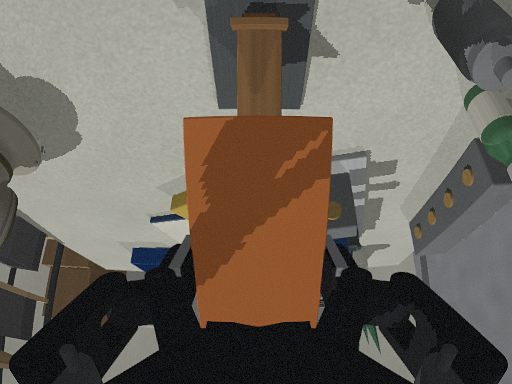

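```bash
python3 - <<'E'
from h import *
import pickle
ci=pickle.load(open("pics/w_pre.pkl","rb"));_,p,R,_=pose()
o,d=ray(ci,[[184,117],[333,117],[258,117],[202,326],[317,326]],True)
o=R.T@(o-p);d=d@R
for zz in (-21,-25.6,-29): print(zz,(o+d*((zz-o[2])/d[:,2])[:,None]).round(1).tolist())
c=np.array([0,0,-21.6])
plan(SEAT-RP@c+nR*2-dR*4,RP)
E
```

```text
-21 [[70.1, -30.2, -21.0], [70.3, 31.2, -21.0], [69.5, 0.3, -21.0], [-36.5, -29.5, -21.0], [-36.6, 32.2, -21.0]]
-25.6 [[70.2, -29.1, -25.6], [70.4, 30.0, -25.6], [69.6, 0.3, -25.6], [-32.4, -28.4, -25.6], [-32.4, 31.0, -25.6]]
-29 [[70.3, -28.2, -29.0], [70.4, 29.1, -29.0], [69.7, 0.3, -29.0], [-29.4, -27.6, -29.0], [-29.4, 30.1, -29.0]]
t 9.17 p [492.9  83.9 220.8] shift mm [ 74.    1.  143.3] | rotvec [-0.0009 -0.0029 -0.0013]
force [ 0.9  0.1 -1.1] gap 58.5 q [ 0.27  0.5   1.37 -0.72  1.61  0.46]
```

Call:
arm_command --targets '[0,0.025,0,0,0,0,0,0,0.025,0.001,0,0,0,0,0,0.024,0,0,0,0,0,0,0,0,0.03,0,0,0,0,0,0,0.03,0,0,0,0,0,0,0.03,0,0,0,0,0,0,0.02,0,0,0,0,0,0,0.01,0,0,0,0,0,0,0,0,0,0]'

```text
clock: 9.92
position: [490.6, 49.4, 83.8]
ee_rot: [0.684, 0.622, -0.283, 0.257]
force: [0.1, -0.2, -1.6]
finger_gap: 58.5
```

```bash
python3 - <<'E'
from h import *
c=np.array([0,0,-21.6])
plan(SEAT-RP@c+nR*2-dR*4,RP)
ci,im=snap("wrist","w_pre2")
E
```

```text
t 9.92 p [490.6  49.4  83.8] shift mm [ 1.9  0.2 21.8] | rotvec [-0.0037 -0.0016 -0.0031]
force [ 0.1 -0.2 -1.6] gap 58.5 q [ 0.21  0.65  1.56 -0.77  1.32  0.66]
```

View pics/w_pre2.png

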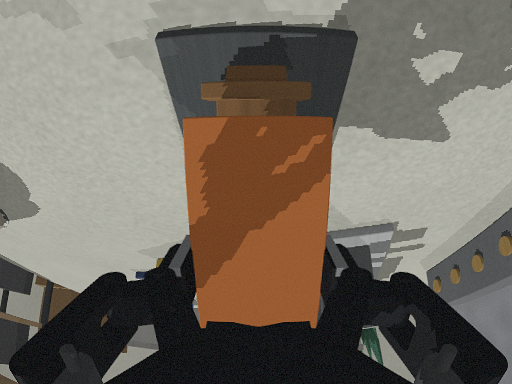

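Call:
arm_command --targets '[0,0,0,0.008,0,0,0,0,0,0,0.006,0,0,0,0,0,0,0.003,0,0,0,0,0,0,0,0,0,0]'

```text
clock: 10.3
position: [489.8, 38.9, 71.9]
ee_rot: [0.682, 0.623, -0.283, 0.258]
force: [0.2, -0.2, -1.7]
finger_gap: 58.9
```

Call:
arm_command --targets '[0,0,0,0.002,0,0,0,0,0,0,0.002,0,0,0,0,0,0,0,0,0,0]'

```text
clock: 10.55
position: [489.6, 36.1, 69.1]
ee_rot: [0.682, 0.623, -0.283, 0.258]
force: [-0.4, 0.6, -2.0]
finger_gap: 58.5
```

```bash
python3 - <<'E'
from h import *
c=np.array([0,0,-21.6])
plan(SEAT-RP@c,RP)
ci,im=snap("wrist","w_pre3")
E
```

```text
t 10.55 p [489.6  36.1  69.1] shift mm [ 5.  -0.   4.1] | rotvec [-0.0008 -0.0004 -0.0005]
force [-0.4  0.6 -2. ] gap 58.5 q [ 0.19  0.66  1.59 -0.79  1.27  0.68]
```

View pics/w_pre3.png

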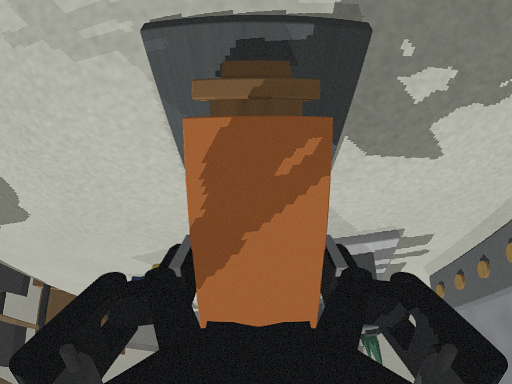

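Call:
arm_command --targets '[0,0,0,0.002,0,0,0,0,0,0,0.0015,0,0,0,0,0,0,0,0,0,0]'

```text
clock: 10.85
position: [489.3, 33.5, 66.6]
ee_rot: [0.682, 0.623, -0.283, 0.258]
force: [-0.9, -0.5, -2.5]
finger_gap: 58.9
```

Call:
arm_command --targets '[0,0,0,0.001,0,0,0,0,0,0,0.001,0,0,0,0,0,0,0,0,0,0]'

```text
clock: 11.1
position: [489.4, 33.2, 66.3]
ee_rot: [0.682, 0.623, -0.282, 0.258]
force: [-2.5, 9.8, 9.0]
finger_gap: 58.4
```

Call:
arm_command --targets '[0,0.002,0,-0.001,0,0,0,0,0.002,0,0,0,0,0,0.8,0,0,0,0,0,0,1,0,0,0,0,0,0,1,0,0,0,0,0,0,1,0,0,0,0,0,0,1,0,0,0,0,0,0]'

```text
clock: 11.68
position: [489.6, 35.7, 63.3]
ee_rot: [0.682, 0.623, -0.283, 0.258]
force: [0.8, 0.6, 0.3]
finger_gap: 85.3
```

```bash
python3 - <<'E'
from h import *
c=np.array([0,0,-21.6])
plan(SEAT-RP@c,RP)
ci,im=snap("wrist","w_rel")
E
```

```text
t 11.68 p [489.6  35.7  63.3] shift mm [ 1.1 -0.1 -0.4] | rotvec [-0.0009 -0.0003 -0.0008]
force [0.8 0.6 0.3] gap 85.3 q [ 0.19  0.67  1.59 -0.79  1.26  0.69]
```

View pics/w_rel.png

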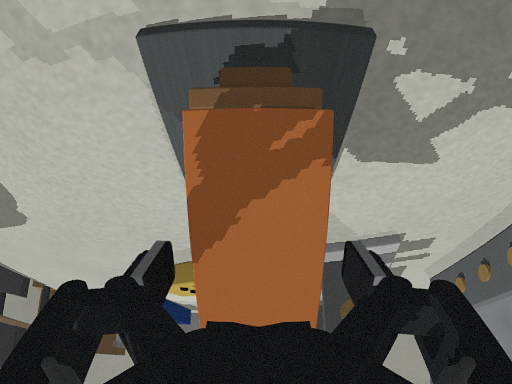

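Call:
arm_command --targets '[1,0,0,-0.015,0,0,0,1,0,0,-0.03,0,0,0,1,0,0,-0.035,0,0,0,1,0,0,-0.035,0,0,0,1,0,0,-0.035,0,0,0,1,0,0,-0.02,0,0,0,1,-0.02,0,-0.02,0,0.1,0,1,-0.02,0,-0.02,0,0.1,0,1,-0.02,0,-0.02,0,0.1,0,1,-0.02,0,-0.02,0,0.1,0]'

```text
clock: 12.57
position: [498.8, 139.3, 296.5]
ee_rot: [0.725, 0.663, -0.139, 0.128]
force: [0.8, -0.1, -0.5]
finger_gap: 85.2
```

```bash
cat >> h.py <<'E'
RG=np.c_[xR,-nR,dR]
E
python3 - <<'E'
from h import *
plan(SEAT-121*dR,RG)
plan(SEAT-121*dR,down(np.pi/2+RY))
snap("scene","s_rel")
print(manip.search_frame("scene","plate"))
E
```

```text
t 12.57 p [498.8 139.3 296.5] shift mm [-111.5   -0.4  187.7] | rotvec [0.9069 0.9048 1.3758]
force [ 0.8 -0.1 -0.5] gap 85.2 q [ 0.22  0.37  1.18 -0.36  1.7   0.28]
t 12.57 p [498.8 139.3 296.5] shift mm [-111.5   -0.4  187.7] | rotvec [0.0018 0.38   0.001 ]
force [ 0.8 -0.1 -0.5] gap 85.2 q [ 0.22  0.37  1.18 -0.36  1.7   0.28]
[{'xyz': [499.7, 53.0, 76.8], 'confidence': 0.98}, {'xyz': [292.9, 406.2, 8.1], 'confidence': 0.69}, {'xyz': [635.1, -310.2, 29.2], 'confidence': 0.6}, {'xyz': [810.6, 7.0, 71.0], 'confidence': 0.34}]
```

View pics/s_rel.png

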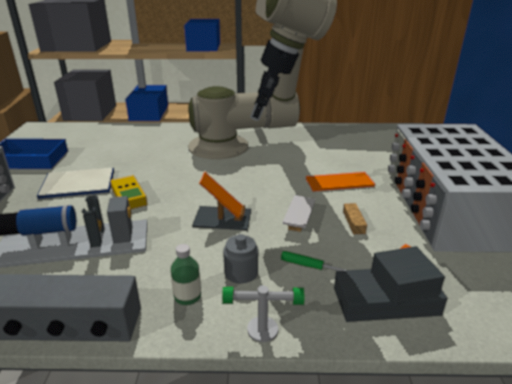

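Call:
arm_command --targets '[0.7,-0.025,0,0,0,0.095,0,0.7,-0.025,0,0,0,0.095,0,0.7,-0.025,0,0,0,0.095,0,0.7,-0.025,0,0,0,0.095,0,0.7,0,0,0,0,0,0.12,0.7,0,0,0,0,0,0.12,0.7,0,0,0,0,0,0.12,0.7,0,0,0,0,0,0.12,0.7,0,0,0,0,0,0.12,0.7,0,0,0,0,0,0.12]'

```text
clock: 13.5
position: [489.9, 42.5, 317.8]
ee_rot: [0.93, 0.368, -0.002, 0.002]
force: [0.9, -0.9, -0.3]
finger_gap: 59.6
```

Call:
arm_command --targets '[0.7,0,0,0,0,0,0.12,0.7,0,0,0,0,0,0.12,0.7,0,0,0,0,0,0.12,0.7,0,0,0,0,0,0.12,0.7,0,0,0,0,0,0.12,0.7,0,0,0,0,0,0.12,0.7,0,0,0,0,0,0.12,0.7,0,0,0,0,0,0]'

```text
clock: 14.17
position: [490.0, 42.7, 317.9]
ee_rot: [0.999, -0.042, -0.001, 0.003]
force: [-0.6, 0.4, 0.3]
finger_gap: 59.8
```

```bash
python3 - <<'E'
from h import *
plan(SEAT-121*dR,RG)
snap("wrist","w_onrest")
E
```

```text
t 14.17 p [490.   42.7 317.9] shift mm [1.000e-01 7.530e+01 1.547e+02] | rotvec [0.7909 0.0038 0.0044]
force [-0.6  0.4  0.3] gap 59.8 q [-0.15  0.23  1.27 -0.01  1.64  1.5 ]
```

View pics/w_onrest.png

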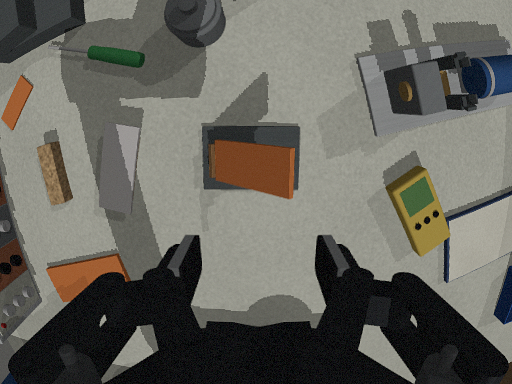

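```bash
python3 - <<'E'
from h import *
import pickle
ci=pickle.load(open("pics/w_onrest.pkl","rb"))
P=[SEAT+4*nR+a*dR+b*xR for a,b in [(-70,30),(-70,-30),(70,30),(70,-30)]]
print(proj(ci,np.array(P),True).round(1))
im=cv2.imread("pics/w_onrest.png");cv2.imwrite("pics/z.png",cv2.resize(im[110:210,190:310],None,fx=6,fy=6,interpolation=cv2.INTER_CUBIC))
E
```

```text
[[290.5 148.8]
 [288.9 200.2]
 [214.4 140.4]
 [215.3 180.6]]
```

View pics/z.png

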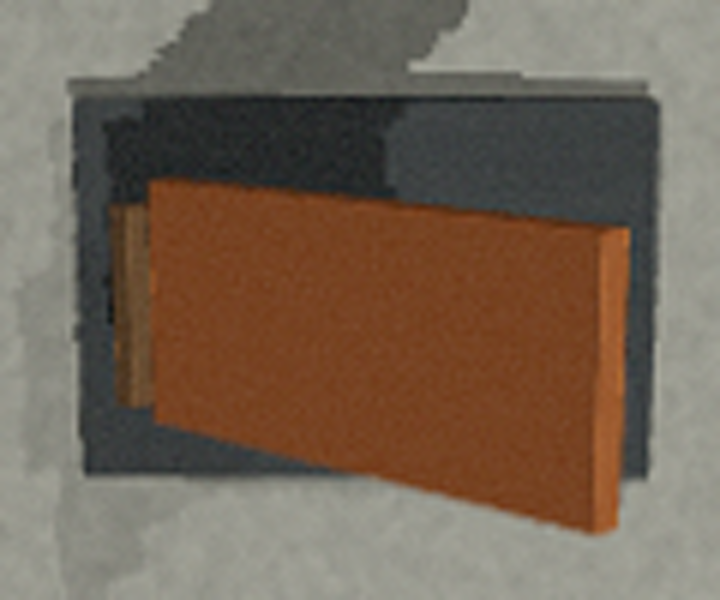

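Call:
arm_command --targets '[0.7,0,0,0,0.113,0,0,0.7,0,0,0,0.113,0,0,0.7,0,0,0,0.113,0,0,0.7,0,0,0,0.113,0,0,0.7,0,0,0,0.113,0,0,0.7,0,0,0,0.113,0,0,0.7,0,0,0,0.113,0,0,0.7,0,0,0,0,0,0]'

```text
clock: 14.88
position: [490.0, 41.0, 316.4]
ee_rot: [0.922, -0.038, 0.014, -0.385]
force: [-1.0, 0.0, -0.6]
finger_gap: 59.6
```

```bash
python3 - <<'E'
from h import *
plan(SEAT-100*dR,RG)
E
```

```text
t 14.88 p [490.   41.  316.4] shift mm [ -0.  161.3  75.3] | rotvec [-0.0066  0.0086  0.0042]
force [-1.   0.  -0.6] gap 59.6 q [-0.53  0.28  1.43  0.72  1.79  1.16]
```

Call:
arm_command --targets '[0.7,0,0.032,0.01,0,0,0,0.7,0,0.032,0.01,0,0,0,0.7,0,0.032,0.01,0,0,0,0.7,0,0.032,0.01,0,0,0,0.7,0,0.033,0.01,0,0,0,0.7,0,0,0,0,0,0,0.7,0,0,0,0,0,0]'

```text
clock: 15.47
position: [483.9, -35.5, 169.1]
ee_rot: [0.923, -0.037, 0.015, -0.382]
force: [0.8, 0.7, 0.9]
finger_gap: 59.6
```

```bash
python3 - <<'E'
from h import *
plan(SEAT-31*dR,RG)
snap("wrist","w_g0")
snap("scene","s_g0")
E
```

```text
t 15.47 p [483.9 -35.5 169.1] shift mm [-0.   2.4 95.5] | rotvec [0.     0.0088 0.0073]
force [0.8 0.7 0.9] gap 59.6 q [-0.66  0.47  1.59  0.63  1.58  0.83]
```

View pics/w_g0.png

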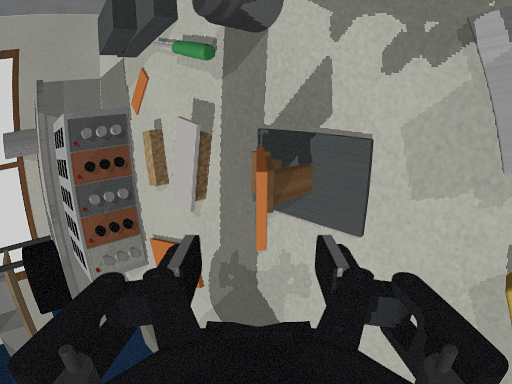

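View pics/s_g0.png

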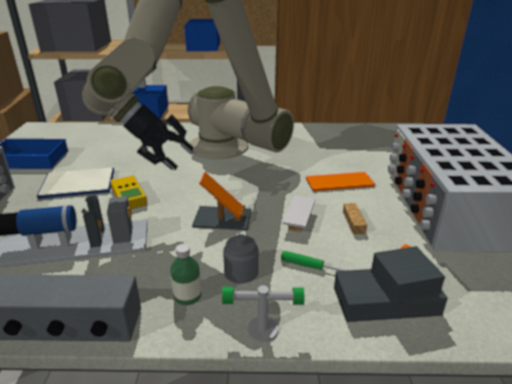

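Call:
arm_command --targets '[0.7,0,0.001,0.025,0,0,0,0.7,0,0.001,0.025,0,0,0,0.7,0,0,0.02,0,0,0,0.7,0,0,0.015,0,0,0,0.7,0,0,0.007,0,0,0,0.7,0,0,0,0,0,0]'

```text
clock: 16.07
position: [489.0, 29.3, 103.5]
ee_rot: [0.923, -0.036, 0.015, -0.382]
force: [0.0, -0.8, 0.1]
finger_gap: 59.9
```

```bash
python3 - <<'E'
from h import *
plan(SEAT-31*dR,RG)
snap("wrist","w_g1")
E
```

```text
t 16.07 p [489.   29.3 103.5] shift mm [-0.   1.9  3.2] | rotvec [-0.0001  0.0083  0.0096]
force [ 0.  -0.8  0.1] gap 59.9 q [-0.55  0.55  1.71  0.7   1.37  0.78]
```

View pics/w_g1.png

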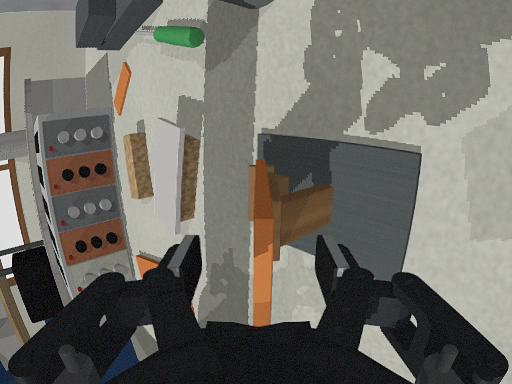

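Call:
arm_command --targets '[0.5,0,0.002,0.001,0,0,0,0.3,0,0,0,0,0,0,0,0,0,0,0,0,0,0,0,0,0,0,0,0,0,0,0,0,0,0,0,0,0,0,0,0,0,0,0,0,0,0,0,0,0,0,0,0,0,0,0,0,0]' --newtons 70

```text
invalid input
```

```bash
python3 - <<'E'
from h import *
plan(SEAT-31*dR,RG)
snap("wrist","w_g2")
E
```

```text
t 16.12 p [489.3  28.4 103.9] shift mm [-0.5  1.5  4. ] | rotvec [0.0003 0.007  0.0096]
force [-0.2  0.1  0.5] gap 60.1 q [-0.55  0.55  1.71  0.7   1.37  0.78]
```

View pics/w_g2.png

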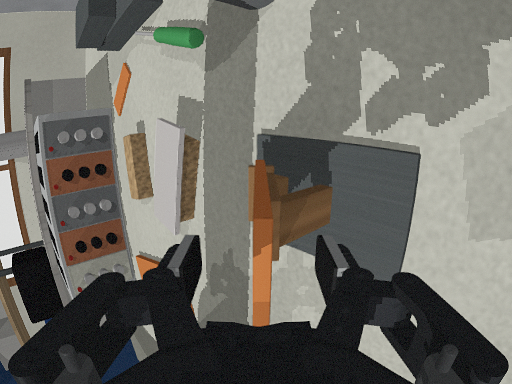

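Row miscount; resending with eight rows.

Call:
arm_command --targets '[0.5,0,0.002,0.001,0,0,0,0.3,0,0,0,0,0,0,0,0,0,0,0,0,0,0,0,0,0,0,0,0,0,0,0,0,0,0,0,0,0,0,0,0,0,0,0,0,0,0,0,0,0,0,0,0,0,0,0,0]' --newtons 70

```text
clock: 16.83
position: [489.2, 27.6, 101.8]
ee_rot: [0.923, -0.037, 0.016, -0.384]
force: [-0.4, 1.1, 7.5]
finger_gap: 7.2
```

```bash
python3 - <<'E'
from h import *
plan(SEAT-31*dR,RG)
snap("wrist","w_g3")
E
```

```text
t 16.83 p [489.2  27.6 101.8] shift mm [-0.4 -0.5  3.2] | rotvec [-0.0032  0.0062  0.007 ]
force [-0.4  1.1  7.5] gap 7.2 q [-0.55  0.55  1.71  0.7   1.36  0.77]
```

View pics/w_g3.png

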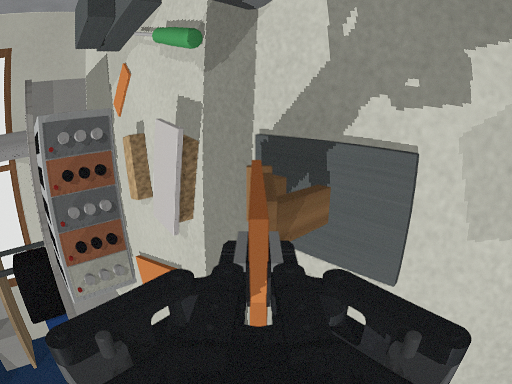

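Call:
arm_command --targets '[0,0,-0.01,0,0,0,0,0,0,-0.02,0,0,0,0,0,0,-0.03,0,0,0,0,0,0,-0.03,-0.02,0,0,0,0,0,-0.03,-0.03,0,0,0,0,0,-0.03,-0.03,0,0,0,0,0,-0.03,-0.03,0,0,0,0,0,-0.02,-0.03,0,0,0,0,0,0,0,0,0,0]'

```text
clock: 17.63
position: [493.1, 68.9, 345.0]
ee_rot: [0.924, -0.035, 0.02, -0.38]
force: [-0.4, 0.3, -2.3]
finger_gap: 7.1
```

```bash
python3 - <<'E'
from h import *
plan([560,-263,290],down(.2))
E
```

```text
t 17.63 p [493.1  68.9 345. ] shift mm [  92.6  270.5 -189.5] | rotvec [-0.775  -0.1199 -0.2611]
force [-0.4  0.3 -2.3] gap 7.1 q [-0.47  0.25  1.38  0.73  1.79  1.24]
```

Call:
arm_command --targets '[0,0,0,0,-0.111,-0.017,-0.037,0,0,0,0,-0.111,-0.017,-0.037,0,0,0,0,-0.111,-0.017,-0.037,0,0,0,0,-0.111,-0.017,-0.037,0,0,0,0,-0.111,-0.017,-0.037,0,0,0,0,-0.111,-0.017,-0.037,0,0,0,0,-0.111,-0.017,-0.037,0,0,0,0,0,0,0]'

```text
clock: 18.3
position: [491.8, 71.5, 338.9]
ee_rot: [0.995, 0.101, -0.005, -0.0]
force: [-0.0, -0.1, -2.0]
finger_gap: 7.1
```

```bash
python3 - <<'E'
from h import *
plan([600.5,-255.4,270],down(.2))
E
```

```text
t 18.3 p [491.8  71.5 338.9] shift mm [ 41.2 342.2  68.1] | rotvec [-0.0011  0.0105  0.0032]
force [-0.  -0.1 -2. ] gap 7.1 q [-0.09  0.23  1.21 -0.    1.71  1.27]
```

Call:
arm_command --targets '[0,0.004,0.034,0.003,0,0,0,0,0.004,0.034,0.003,0,0,0,0,0.004,0.034,0.003,0,0,0,0,0.004,0.034,0.003,0,0,0,0,0.004,0.034,0.003,0,0,0,0,0.004,0.034,0.003,0,0,0,0,0.004,0.034,0.003,0,0,0,0,0.004,0.034,0.003,0,0,0,0,0.004,0.034,0.003,0,0,0,0,0.004,0.034,0.003,0,0,0]'

```text
clock: 19.13
position: [597.8, -258.1, 305.6]
ee_rot: [0.995, 0.098, -0.005, -0.004]
force: [0.0, -0.2, -1.0]
finger_gap: 7.3
```

Call:
arm_command --targets '[0,0,0,0.008,0,0,0,0,0,0,0.008,0,0,0,0,0,0,0,0,0,0]'

```text
clock: 19.38
position: [597.0, -255.8, 288.1]
ee_rot: [0.995, 0.098, -0.007, -0.004]
force: [-0.8, -0.3, -2.2]
finger_gap: 7.6
```

```bash
python3 - <<'E'
from h import *
plan([600.5,-255.4,270],down(.2))
ci,im=snap("wrist","w_h1")
snap("scene","s_h1"); snap("top","t_h1")
E
```

```text
t 19.38 p [ 597.  -255.8  288.1] shift mm [ 3.7  0.5 18. ] | rotvec [-0.0102  0.0123 -0.0035]
force [-0.8 -0.3 -2.2] gap 7.6 q [-0.59  0.55  0.85 -0.    1.75  0.79]
```

View pics/w_h1.png

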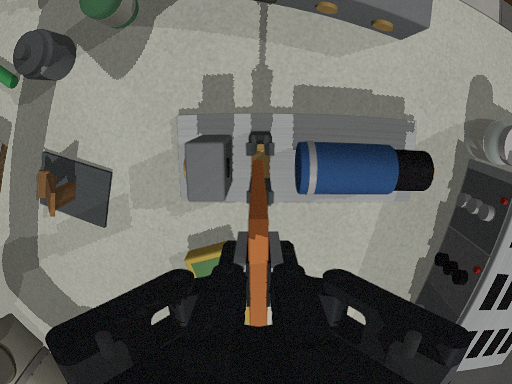

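View pics/s_h1.png

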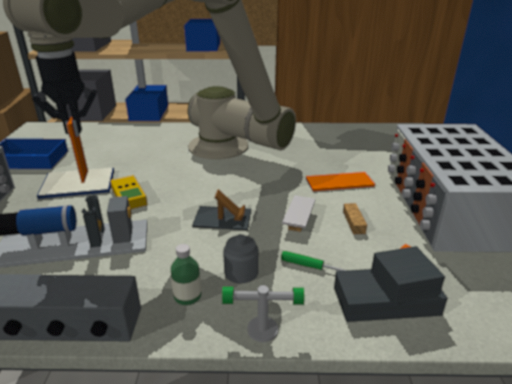

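```bash
python3 - <<'E'
import cv2
s=cv2.imread("pics/w_h1.png")
cv2.imwrite("pics/z2.png",cv2.resize(s[100:220,170:330],None,fx=5,fy=5,interpolation=cv2.INTER_CUBIC))
E
```

```text
(no output)
```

View pics/z2.png

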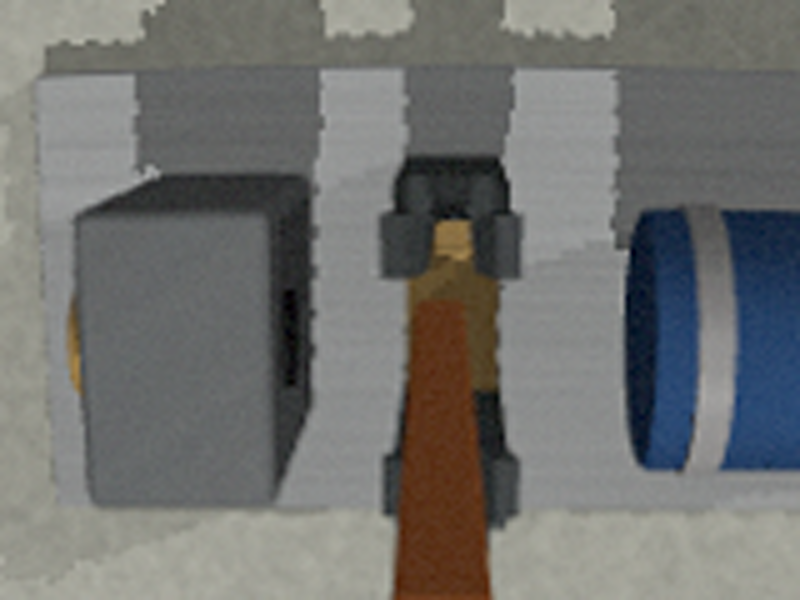

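```bash
python3 - <<'E'
from h import *
import pickle
ci=pickle.load(open("pics/w_h1.pkl","rb"))
z=lambda u,v:[170+(u+.5)/5-.5,100+(v+.5)/5-.5]
_,p,R,_=pose()
def T(uv,zz,n):
    w=atz(ci,[z(*q) for q in uv],zz,True); print(n,"world",w.round(1).tolist(),"tool",((w-p)@R)[:,:2].round(1).tolist())
T([(453,245),(451,485)],115,"slot wing centres upper/lower")
T([(381,213),(522,213),(385,455),(518,525)],115,"wings")
T([(413,300),(466,300)],p[2]-104,"plate far low corners")
T([(40,75),(800,68),(58,505)],12,"base")
T([(80,215),(270,213),(93,505),(272,503)],110,"coll")
T([(315,400)],12,"x")
E
```

```text
slot wing centres upper/lower world [[626.6, -250.7, 115.0], [574.2, -260.9, 115.0]] tool [[30.8, 2.4], [-22.5, 2.0]]
wings world [[630.4, -234.4, 115.0], [636.3, -263.7, 115.0], [578.1, -245.2, 115.0], [568.0, -277.4, 115.0]] tool [[37.8, -12.9], [37.8, 17.0], [-15.6, -12.5], [-31.8, 17.0]]
plate far low corners world [[625.8, -244.2, 187.4], [627.5, -252.8, 187.4]] tool [[30.7, -4.6], [30.7, 4.2]]
base world [[640.0, -128.0, 12.0], [683.7, -339.2, 12.0], [513.8, -151.6, 12.0]] tool [[69.1, -114.7], [70.3, 101.0], [-59.3, -116.4]]
coll world [[617.4, -168.9, 110.0], [625.3, -210.6, 110.0], [551.6, -181.2, 110.0], [560.5, -222.2, 110.0]] tool [[37.9, -79.6], [37.5, -37.2], [-29.0, -80.5], [-28.3, -38.6]]
x world [[561.0, -223.1, 12.0]] tool [[-27.1, -37.1]]
```

Call:
arm_command --targets '[0,0.003,0,0.01,-0.01,0.012,-0.003,0,0,0,0,0,0,0,0,0,0,0,0,0,0]'

```text
clock: 19.78
position: [600.5, -254.6, 281.2]
ee_rot: [0.995, 0.1, 0.001, 0.002]
force: [0.2, -0.6, -1.7]
finger_gap: 7.2
```

```bash
python3 - <<'E'
from h import *
plan([600.6,-255.6,230],down(.2))
ci,im=snap("wrist","w_h2")
cv2.imwrite("pics/z3.png",cv2.resize(im[100:220,170:330,::-1],None,fx=5,fy=5,interpolation=cv2.INTER_CUBIC))
E
```

```text
t 19.78 p [ 600.5 -254.6  281.2] shift mm [-0.2  0.8 51.2] | rotvec [ 0.0043 -0.002   0.0013]
force [ 0.2 -0.6 -1.7] gap 7.2 q [-0.58  0.54  0.88 -0.    1.71  0.79]
```

View pics/z3.png

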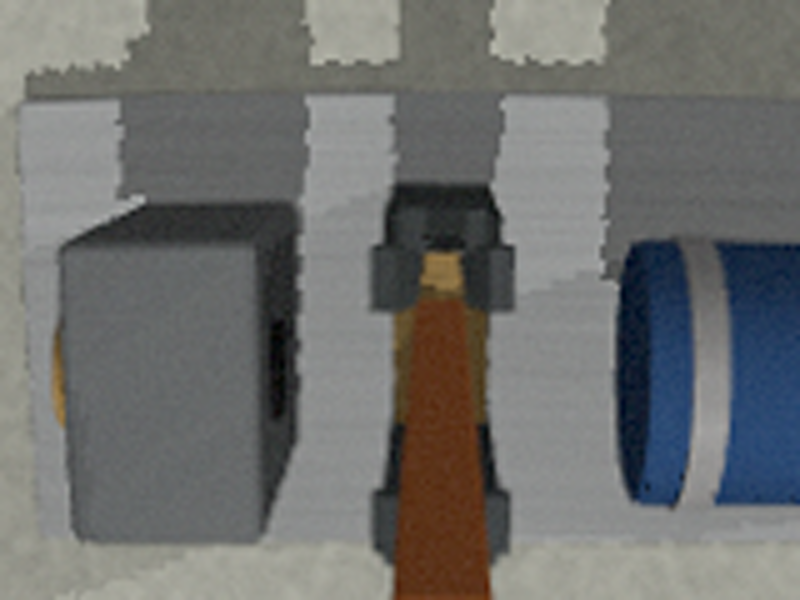

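```bash
python3 - <<'E'
from h import *
import pickle
ci=pickle.load(open("pics/w_h2.pkl","rb"))
z=lambda u,v:[170+(u+.5)/5-.5,100+(v+.5)/5-.5]
_,p,R,_=pose()
A=down(.2)
def T(uv,zz,n):
    w=atz(ci,[z(*q) for q in uv],zz,True); print(n,"w",w.round(1).tolist(),"hold axes rel TCP",((w-p)@A)[:,:2].round(1).tolist())
T([(443,278),(440,520)],115,"slot")
T([(414,295),(466,295)],p[2]-104,"plate far low corners")
T([(62,247),(253,245),(78,540),(260,540)],110,"coll")
T([(22,102),(800,98),(42,538)],12,"base")
print(R[:,2])
E
```

```text
slot w [[626.5, -250.4, 115.0], [574.4, -260.4, 115.0]] hold axes rel TCP [[26.3, 0.8], [-26.8, 0.3]]
plate far low corners w [[631.2, -244.0, 177.6], [633.0, -252.6, 177.6]] hold axes rel TCP [[32.2, -4.5], [32.2, 4.2]]
coll w [[616.9, -168.3, 110.0], [624.9, -209.5, 110.0], [551.7, -181.4, 110.0], [560.2, -222.3, 110.0]] hold axes rel TCP [[33.2, -81.6], [32.9, -39.6], [-33.3, -81.7], [-33.1, -39.9]]
base w [[639.6, -127.7, 12.0], [683.7, -341.5, 12.0], [513.5, -152.2, 12.0]] hold axes rel TCP [[63.5, -116.9], [64.3, 101.5], [-65.0, -117.9]]
[ 0.0034254  -0.00426699 -0.99998503]
```

Call:
arm_command --targets '[0,-0.001,0.0005,0.015,0.003,-0.002,0,0,0,0,0.015,0,0,0,0,0,0,0.012,0,0,0,0,0,0,0.006,0,0,0,0,0,0,0,0,0,0]'

```text
clock: 20.25
position: [599.5, -255.9, 231.9]
ee_rot: [0.995, 0.1, -0.001, 0.0]
force: [-1.0, 0.6, -2.1]
finger_gap: 6.8
```

```bash
python3 - <<'E'
from h import *
plan([600.6,-255.6,134],down(.2))
ci,im=snap("wrist","w_h3")
cv2.imwrite("pics/z4.png",cv2.resize(im[100:220,170:330,::-1],None,fx=5,fy=5,interpolation=cv2.INTER_CUBIC))
E
```

```text
t 20.25 p [ 599.5 -255.9  231.9] shift mm [ 1.2 -0.1 97.9] | rotvec [0.0003 0.0013 0.0006]
force [-1.   0.6 -2.1] gap 6.8 q [-0.58  0.57  0.98 -0.    1.6   0.79]
```

View pics/z4.png

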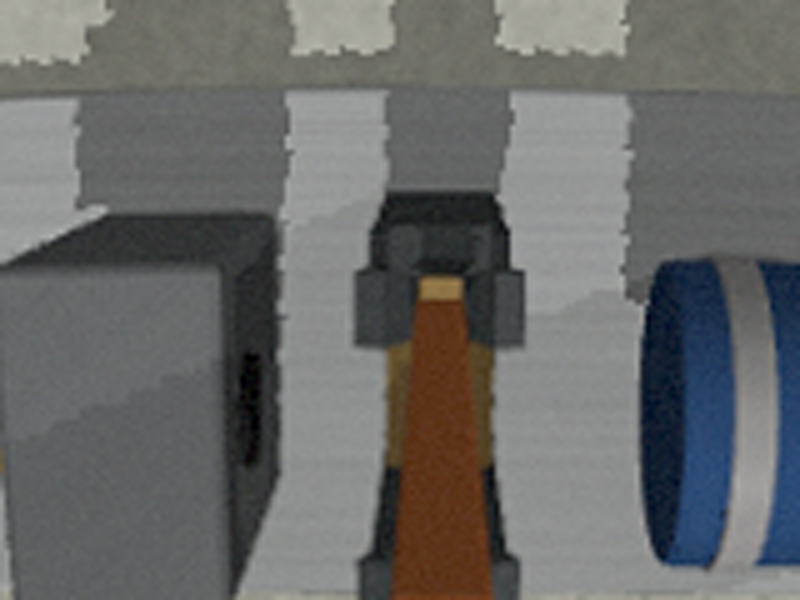

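Call:
arm_command --targets '[0,0,0,0.008,0,0,0,0,0,0,0.006,0,0,0,0,0,0,0.004,0,0,0,0,0,0,0.003,0,0,0,0,0,0,0.003,0,0,0,0,0,0,0,0,0,0]'

```text
clock: 20.8
position: [599.7, -256.2, 208.1]
ee_rot: [0.995, 0.1, -0.0, 0.001]
force: [0.2, 0.8, -2.2]
finger_gap: 7.2
```

Call:
arm_command --targets '[0,0,0,0.002,0,0,0,0,0,0,0.002,0,0,0,0,0,0,0.002,0,0,0,0,0,0,0,0,0,0]'

```text
clock: 21.13
position: [599.7, -256.2, 202.3]
ee_rot: [0.995, 0.1, -0.0, 0.001]
force: [-0.2, -0.4, -2.8]
finger_gap: 7.4
```

Call:
arm_command --targets '[0,0,0,0.004,0,0,0,0,0,0,0.004,0,0,0,0,0,0,0.004,0,0,0,0,0,0,0.004,0,0,0,0,0,0,0.004,0,0,0,0,0,0,0,0,0,0]'

```text
clock: 21.63
position: [599.6, -256.1, 181.5]
ee_rot: [0.995, 0.1, -0.0, 0.0]
force: [0.0, 0.6, -1.3]
finger_gap: 7.4
```

```bash
python3 - <<'E'
from h import *
plan([600.6,-255.6,134],down(.2))
ci,im=snap("wrist","w_h5")
snap("scene","s_h5")
E
```

```text
t 21.63 p [ 599.6 -256.1  181.5] shift mm [ 1.1 -0.3 47.5] | rotvec [0.0005 0.0009 0.0005]
force [ 0.   0.6 -1.3] gap 7.4 q [-0.58  0.6   1.07 -0.    1.48  0.79]
```

View pics/w_h5.png

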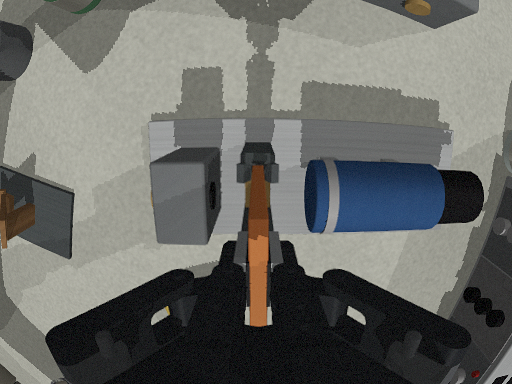

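Call:
arm_command --targets '[0,0,0,0.004,0,0,0,0,0,0,0.004,0,0,0,0,0,0,0.003,0,0,0,0,0,0,0.002,0,0,0,0,0,0,0.002,0,0,0,0,0,0,0,0,0,0]'

```text
clock: 22.23
position: [599.8, -256.2, 167.2]
ee_rot: [0.995, 0.1, -0.0, 0.001]
force: [-1.6, -0.1, -1.7]
finger_gap: 6.9
```

Call:
arm_command --targets '[0,0,0,0.002,0,0,0,0,0,0,0.001,0,0,0,0,0,0,0.001,0,0,0,0,0,0,0.001,0,0,0,0,0,0,0,0,0,0]'

```text
clock: 22.65
position: [599.8, -256.3, 162.5]
ee_rot: [0.995, 0.1, 0.0, 0.001]
force: [-0.4, -0.4, -1.4]
finger_gap: 6.9
```

Call:
arm_command --targets '[0,0,0,0.001,0,0,0,0,0,0,0.001,0,0,0,0,0,0,0.001,0,0,0,0,0,0,0.001,0,0,0,0,0,0,0.001,0,0,0,0,0,0,0,0,0,0]'

```text
clock: 23.15
position: [599.8, -256.3, 157.4]
ee_rot: [0.995, 0.1, 0.0, 0.001]
force: [-0.6, 0.2, -2.5]
finger_gap: 7.5
```

Call:
arm_command --targets '[0,0,0,0.001,0,0,0,0,0,0,0.001,0,0,0,0,0,0,0.001,0,0,0,0,0,0,0.001,0,0,0,0,0,0,0,0,0,0]'

```text
clock: 23.57
position: [600.0, -256.4, 154.7]
ee_rot: [0.995, 0.1, 0.001, 0.001]
force: [-2.4, -0.2, 4.0]
finger_gap: 7.4
```

Call:
arm_command --targets '[0,0,0,0.001,0,0,0,0,0,0,0.001,0,0,0,0,0,0,0.001,0,0,0,0,0,0,0.001,0,0,0,0,0,0,0.001,0,0,0]'

```text
clock: 23.98
position: [600.1, -256.4, 149.9]
ee_rot: [0.995, 0.1, 0.001, 0.001]
force: [-2.3, 1.4, 5.6]
finger_gap: 7.4
```

Call:
arm_command --targets '[0,0,0,0.001,0,0,0,0,0,0,0.001,0,0,0,0,0,0,0.001,0,0,0,0,0,0,0.001,0,0,0,0,0,0,0.001,0,0,0]'

```text
clock: 24.4
position: [600.1, -256.4, 144.9]
ee_rot: [0.995, 0.1, 0.001, 0.001]
force: [-1.1, 1.6, 6.8]
finger_gap: 7.3
```

Call:
arm_command --targets '[0,0,0,0.001,0,0,0,0,0,0,0.001,0,0,0,0,0,0,0.001,0,0,0,0,0,0,0.001,0,0,0,0,0,0,0.001,0,0,0]'

```text
clock: 24.82
position: [600.1, -256.5, 139.9]
ee_rot: [0.995, 0.1, 0.001, 0.001]
force: [-2.7, 2.0, 6.6]
finger_gap: 7.4
```

Call:
arm_command --targets '[0,0,0,0.001,0,0,0,0,0,0,0.001,0,0,0,0,0,0,0.001,0,0,0]'

```text
clock: 25.07
position: [600.1, -256.4, 136.9]
ee_rot: [0.995, 0.1, 0.001, 0.001]
force: [-2.1, 2.4, 7.0]
finger_gap: 7.4
```

Call:
arm_command --targets '[0,0,0,0.001,0,0,0,0,0,0,0.0005,0,0,0]'

```text
clock: 25.23
position: [600.0, -256.4, 135.3]
ee_rot: [0.995, 0.1, 0.001, 0.001]
force: [-1.1, 1.1, 5.8]
finger_gap: 6.6
```

Call:
arm_command --targets '[0,0,0,0.001,0,0,0,0,0,0,0.0005,0,0,0]'

```text
clock: 25.4
position: [600.2, -256.5, 134.3]
ee_rot: [0.995, 0.1, 0.001, 0.001]
force: [-3.4, 2.3, 11.6]
finger_gap: 7.3
```

Call:
arm_command --targets '[0,0,0,0.0005,0,0,0,0,0,0,0,0,0,0]'

```text
clock: 25.57
position: [600.1, -256.5, 134.3]
ee_rot: [0.995, 0.1, 0.001, 0.002]
force: [-2.7, 2.5, 12.3]
finger_gap: 7.0
```

Call:
arm_command --targets '[0,0,0,0.0005,0,0,0,0,0,0,0,0,0,0]'

```text
clock: 25.73
position: [600.2, -256.5, 134.2]
ee_rot: [0.995, 0.1, 0.001, 0.002]
force: [-3.6, 2.7, 14.4]
finger_gap: 7.1
```

```bash
python3 - <<'E'
from h import *
plan([600.6,-255.6,134],down(.2))
ci,im=snap("wrist","w_h6")
ci,im=snap("scene","s_h6")
cv2.imwrite("pics/z6.png",cv2.resize(im[120:280,0:200,::-1],None,fx=4,fy=4,interpolation=cv2.INTER_CUBIC)[:600])
E
```

```text
t 25.73 p [ 600.2 -256.5  134.2] shift mm [ 0.6 -0.8  0.2] | rotvec [ 0.0039 -0.0021  0.0007]
force [-3.6  2.7 14.4] gap 7.1 q [-0.58  0.63  1.14 -0.    1.36  0.79]
```

View pics/z6.png

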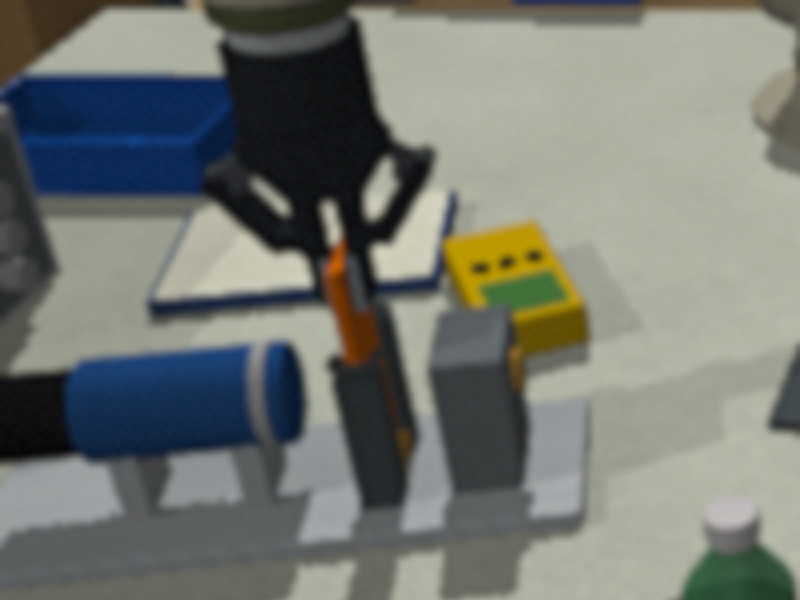

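View pics/w_h6.png

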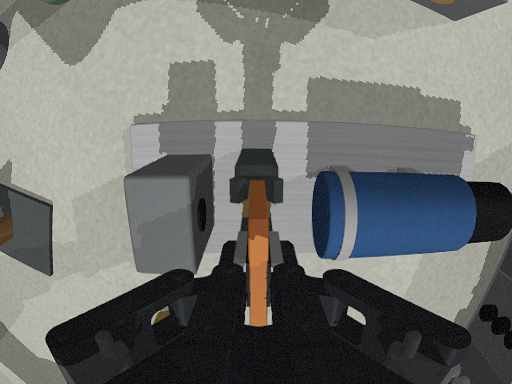

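Call:
arm_command --targets '[0,0,0,0.001,0,0,0,0,0,0,0.001,0,0,0,0,0,0,0,0,0,0]'

```text
clock: 26.08
position: [600.4, -256.6, 134.1]
ee_rot: [0.995, 0.1, 0.002, 0.002]
force: [-6.3, 4.0, 24.8]
finger_gap: 7.4
```

Call:
arm_command --targets '[0,0,0,-0.0015,0,0,0,0,0,0,-0.001,0,0,0,0,0,0,0,0,0,0]'

```text
clock: 26.33
position: [600.1, -256.5, 134.2]
ee_rot: [0.995, 0.1, 0.001, 0.002]
force: [-3.1, 1.2, 10.8]
finger_gap: 7.2
```

Call:
arm_command --targets '[0.2,0,0,0,0,0,0,0.4,0,0,0,0,0,0,0.6,0,0,0,0,0,0,0.7,0,0,0,0,0,0,0.7,0,0,0,0,0,0]'

```text
clock: 26.75
position: [599.9, -256.4, 132.0]
ee_rot: [0.995, 0.1, 0.0, 0.001]
force: [-0.5, -0.1, 0.3]
finger_gap: 59.8
```

```bash
python3 - <<'E'
from h import *
plan([600.6,-255.6,134],down(.2))
ci,im=snap("wrist","w_h7")
E
```

```text
t 26.75 p [ 599.9 -256.4  132. ] shift mm [ 0.9 -0.6 -2. ] | rotvec [ 0.0015 -0.      0.0005]
force [-0.5 -0.1  0.3] gap 59.8 q [-0.58  0.64  1.14 -0.    1.36  0.79]
```

View pics/w_h7.png

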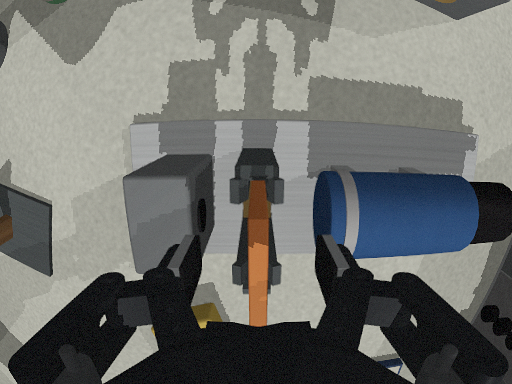

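Call:
arm_command --targets '[0.7,0,0,-0.01,0,0,0,0.7,0,0,-0.02,0,0,0,0.7,0,0,-0.03,0,0,0,0.7,0,0,-0.03,0,0,0,0.7,0,0,-0.03,0,0,0,0.7,-0.03,0,-0.02,0,0,0,0.7,-0.03,0,-0.02,0,0,0,0.7,-0.03,0,0,0,0,0,0.7,0,0,0,0,0,0]'

```text
clock: 27.55
position: [508.3, -274.8, 295.0]
ee_rot: [0.995, 0.099, 0.001, 0.002]
force: [-0.1, 0.5, -0.2]
finger_gap: 59.7
```

```bash
python3 - <<'E'
from h import *
plan([600.6,-255.6,134],down(.2))
ci,im=snap("wrist","w_f")
cv2.imwrite("pics/z7.png",cv2.resize(im[20:170,160:320,::-1],None,fx=4,fy=4,interpolation=cv2.INTER_CUBIC))
ci,im=snap("scene","s_f")
cv2.imwrite("pics/z8.png",cv2.resize(im[170:270,0:180,::-1],None,fx=4,fy=4,interpolation=cv2.INTER_CUBIC))
E
```

```text
t 27.55 p [ 508.3 -274.8  295. ] shift mm [ 94.1  -1.4 161.2] | rotvec [ 0.0047 -0.0012 -0.0019]
force [-0.1  0.5 -0.2] gap 59.7 q [-0.7   0.39  1.09 -0.    1.65  0.67]
```

View pics/z7.png

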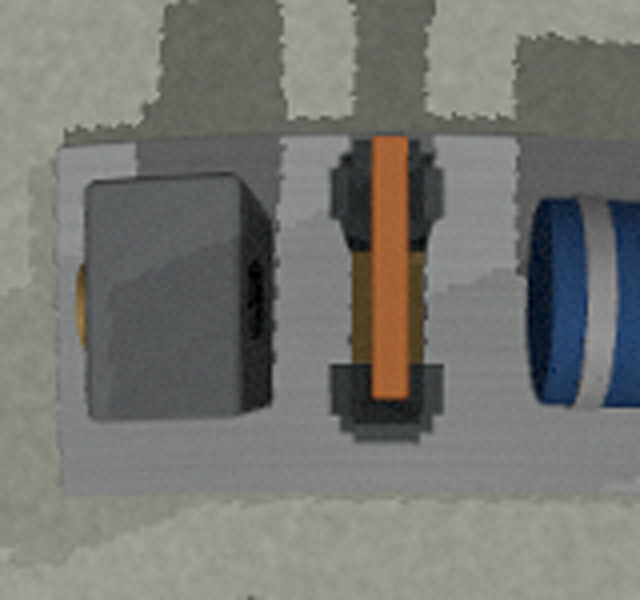

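View pics/z8.png

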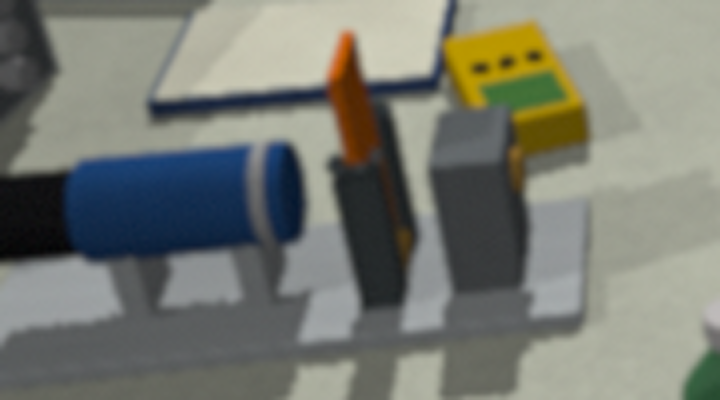

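View pics/s_f.png

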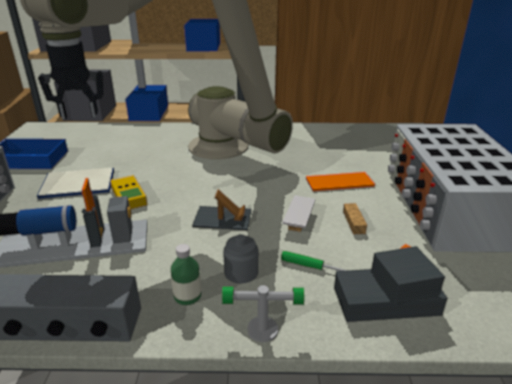

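```bash
python3 - <<'E'
from h import *
import pickle
ci=pickle.load(open("pics/w_f.pkl","rb")); z=lambda u,v:[160+(u+.5)/4-.5,20+(v+.5)/4-.5]
uv=[z(372,136),z(408,136),z(372,399),z(408,399)]
for zz in (160,165,170,175,180):
    w=atz(ci,uv,zz,True); print(zz,"width",np.linalg.norm(w[0]-w[2]).round(1),np.linalg.norm(w[1]-w[3]).round(1),"thick",np.linalg.norm(w[0]-w[1]).round(1),"c",w.mean(0).round(1))
S=pickle.load(open("pics/s_f.pkl","rb"))
c,s=np.cos(.2),np.sin(.2)
for zz in (165,170,175,182):
  P=[[600.5+c*a-s*b,-255.5+s*a+c*b,zz] for a,b in [(-30,0),(30,0)]]
  q=proj(S,np.array(P)); print(zz,((q-[0,170]+.5)*4-.5).round(0).tolist())
E
```

```text
160 width 62.2 62.2 thick 8.3 c [ 601.9 -256.   160. ]
165 width 61.1 61.1 thick 8.1 c [ 601.4 -256.   165. ]
170 width 60.0 60.0 thick 8.0 c [ 601.  -256.1  170. ]
175 width 58.9 58.9 thick 7.8 c [ 600.5 -256.2  175. ]
180 width 57.8 57.8 thick 7.7 c [ 600.1 -256.2  180. ]
165 [[349.0, 37.0], [334.0, 86.0]]
170 [[347.0, 30.0], [332.0, 79.0]]
175 [[346.0, 23.0], [330.0, 71.0]]
182 [[343.0, 12.0], [328.0, 60.0]]
```

```bash
python3 -c "
from workcell import manip
print(manip.close_job()); print(manip.sense()['clock'])"
```

```text
the job is handed in; nothing more can be done
None
the job is handed in; nothing more can be done
```

The orange plate is on end in the guides, let go, with the brass carriage pressed down to its stop. I handed the job in at about 27.6 s of the 54 s.

**What I did**
- I gripped the plate by its long edges, laid it on the sloping rest against the lip and let go.
- I took it again by the faces of its upper end and slid it into the slot. There was no contact force until it met the carriage.
- The carriage moved at about 7 to 9 N. It then stopped dead, and I pressed up to about 25 N at the wrist to be sure, then opened the fingers and withdrew.

**Last checks**
- **Plate height:** in the last wrist picture the upper end, if 170 mm high, measures 60.0 x 8.0 mm, the plate's true size. The scene camera also puts the upper end at about 170 mm, which is fully home.
- **Plate position:** its upper end is centred at about (601, -256), within 1 mm of my measured slot centre, and it looks upright and square in both pictures.
- **Carriage:** I did not read the carriage itself. That it is fully down follows from the hard stop and the plate's height.
- **Other things:** in the final scene picture the white plate, pot, meter, bottle and screwdriver appear where they started. I compared them by eye and did not measure them.

No check failed or disagreed. Two move calls were refused because I had miscounted the rows; they moved nothing and I sent them again.

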